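Preset the roller feeder to 427 and engage slow feed

TASK

Set up the bench roller feeder for the next cut: dial the feed length 427 on its three thumbwheels (4 on the left as seen from the robot), each digit clicked in line with the white index marks. Then throw the feed lever into the slow-feed notch, the third of its four notches counting from the robot's side and marked with a white diamond, without letting it run on towards the fast notch. Do not knock the clear guard above the wheels, leave everything else on the bench where it is, and let go.

Things in the scene. Friction and masses are not known exactly. Their poses are not given: they have to be found in the camera images.
- feeder: the bench-top roller feeder, green and grey, fixed to the table: console 240 mm wide facing the robot, rollers behind it, grey lever gearbox joined at its right. Origin on the table top straight under the middle wheel's centre; x points from its robot side to its back, y to its left, z up. It is yawed up to 0.25 rad. Positions called 'feeder x, y, z' are in m in this frame.
- console_edge (a point): middle of the console's upper edge (feeder x 0.037, y 0, z 0.120), where the flat deck, 120 mm above the table, begins. From here the face slopes down towards the robot at 30 degrees from level to feeder x -0.062, z 0.063, where the upright front begins. The face plane passes 12 mm above the wheels' axes (measured square to the face).
- chip_guard: clear plastic guard fixed over the wheels: level plate 98 x 170 x 4 mm, underside 231 mm above the table, from feeder x 0.032 to 0.130, 85 mm to either side of the middle wheel, on two 12 mm posts at feeder x 0.118. A gripper held upright over the tops of the wheels meets it; one leaning back by 20 degrees or more passes. It must not feel more than 5 N. Its origin is the feeder's.
- guard_edge (a point): middle of the guard's lower front edge (feeder x 0.032, y 0, z 0.231); the steel strip along it hangs down 1.5 mm more
- wheel_left_axis (a point): centre of the left wheel, on its axis (feeder x 0, y 0.038, z 0.085). Each wheel is a black drum 20 mm wide, radius 29.5 mm, with ten round ribs along its width (rib radius 3.5 mm, centred 32.5 mm from the axis: 36 mm over the tops) and a white digit in each valley between ribs. Wheels are 38 mm apart, 18 mm clear between them.
- wheel_middle_axis (a point): centre of the middle wheel (feeder x 0, y 0, z 0.085), same form. With a wheel clicked on a digit, that digit stands 22 degrees forward (to the robot) of straight above the axis, and ribs stand at 40, 76, 4 and -32 degrees forward of straight up. The next higher digit is the one behind it (at -14 degrees), the next lower the one in front (at 58).
- wheel_right_axis (a point): centre of the right wheel (feeder x 0, y -0.038, z 0.085), same form. Behaviour of all wheels: moving a rib to its neighbour's place is one digit. A spring ball clicks the wheel into each digit; about 2 N on a rib moves it; left past half way it snaps on into the next digit, else back. End stops at 0 and 9, no wrap-around.
- index_mark (a point): on the face beside the middle wheel (feeder x -0.0055, y 0.019, z 0.098): one of the four white ticks, 10 x 3 mm, left and right of every wheel; the digit in line with them, seen from the robot and above, is the one set
- wheel_left (a joint): left thumbwheel, rad: 0.6283 (36 degrees) per digit, 0 = digit 0, 5.655 = digit 9. Grows as the exposed top of the wheel is drawn forward and down towards the robot (rotation about the feeder's -y). To be set to 4 (2.513); it starts lower, on 1, 2 or 3. Now and then a wheel starts balanced between two digits.
- wheel_middle (a joint): middle thumbwheel, rad, same sense: 0.6283 per digit. To be set to 2 (1.257); it starts higher, on 4 or 5, so it is turned back: its front pushed up and away from the robot.
- wheel_right (a joint): right thumbwheel, rad, same sense: 0.6283 per digit. To be set to 7 (4.398); it starts lower, on 5 or 6.
- feed_lever (a joint): feed lever, swinging fore and aft about the feeder's y. rad: 0 = reverse notch (leaning 30 degrees from upright to the robot), 0.349 = neutral (10 degrees to the robot), 0.698 = slow feed, the target (10 degrees away from the robot), 1.047 = fast feed (30 degrees away). Starts in reverse or neutral. A spring ball holds it in each notch; about 4 N at the knob moves it.
- lever_knob (a point): centre of the lever's black ball knob, 32 mm across, 120 mm from the pivot, so 204 to 218 mm above the table; below it a collar of 18 mm and a rod of 12 mm diameter. Nothing else stands within 60 mm of it to either side
- lever_pivot (a point): pivot of the feed lever (feeder x 0.050, y -0.180, z 0.100), in the grey gearbox 115 mm high, 150 mm long, 70 mm wide. A steel quadrant plate with four notches stands 12 mm to the left of the rod, reaching 78 mm from the pivot; a white 10 mm diamond on the gearbox top beside it marks the slow-feed notch, the third from the robot's side
- blank: bystander: light wooden blank 200 x 60 x 22 mm lying on the two rubber rollers behind the console; origin under its centre
- wedge: bystander: small wooden block 55 x 22 x 18 mm on the console's deck between the wheels and the lever; origin under its centre
- sand_block: bystander: cork sanding block 110 x 61 x 34 mm on the table at the left
- mallet: bystander: wooden hammer lying on the table at the right
- chisel: bystander: wooden-handled screwdriver, about 200 mm long, lying on the table in front of the feeder
- glue: bystander: white glue bottle, 60 mm across, 160 mm high, standing on the table at the right
- pencil_pot: bystander: yellow pot with pencils, 80 mm across, 160 mm high in all, standing at the left
- tape: bystander: black tape measure, 64 mm across, 30 mm high, lying on the table at the front right

How it is judged:
By the outcome, as a careful person would: the job done as asked, in the order asked, and still so for the second after the job is handed in, with the robot touching nothing.
It also fails if it takes over 72 s, if anything falls off the work surface, if the arm or the gripper's body presses on something with over 40 N, if the wrist force passes 120 N, or if a joint passes its speed limit or range.

ROBOT

A 7-joint arm with a two-finger parallel gripper is mounted at the origin on the work surface. World frame = base frame: x ahead of the robot, y to its left, z up, the work surface at z = 0. Lengths are in mm, angles in rad, forces in N, time in s.
With the tool pointing down it reaches from about 400 to 875 mm from the base axis. Payload 19.3 kg.
Tool frame: the origin (TCP) lies midway between the tips of the shut fingers; the grasp point (between the pads) lies 19 mm behind it; z points along the fingers, y is the line along which they close (so a half turn about z gives the same grasp; the last joint's range is limited). The gripper opens to 85 mm and grips with 20 to 120 N. Pads are 22 mm wide; open, the fingers measure 114 mm over their backs; the gripper's body (76 mm by 85 mm) begins 54 mm behind the grasp point. The pads swing forward as they close: fully open they stand 13 mm farther back than shut.
Start: joints at [1.238, 0.521, -0.036, 1.599, 0.021, 1.021, -0.113], TCP at [162.338, -603.54, 193.791] pointing down, gripper open.
Joint ranges: [-2.91, 2.91], [-0.3, 2.13], [-1.5, 1.42], [0.17, 2.43], [-1.26, 4.41], [0.16, 1.93], [-2.52, 2.52]. Speed limits (rad/s): [1.89, 1.89, 2.39, 2.39, 3.01, 3.01, 3.01].

INTERFACE

Orientations are given as a rotation vector (axis times angle).
In Python, from cell import bot gives the robot as it stands.
- The arm moves only by the tool jog_arm, never from a script. Its argument "series" is a list of rows, each an object of numbers: "dx", "dy", "dz": the shift along the tool's x, y, z in cm; "ax", "ay", "az": the turn, a rotation vector about the tool's x, y, z in degrees; "gripper": the opening, from 0 (shut) to 1 (fully open). A call has 1 to 12 rows; each row shifts and turns the commanded pose from where the row before left it, along the tool's axes as they then stand; what a row does not reach is not made up. A row lasts 1/12 s, in which the tool goes at most 41.7 mm and 7.16 degrees, less where a joint would pass 70% of its speed; a pose out of reach is approached as far as the arm can. A call with a gripper value outside its range is refused whole. The fingers move at their own pace and stop on an object; "newtons" is the grip in N (left out, the last holds). Time passes only in rows, so rows that do not move let the fingers close. It gives the time, the measured TCP pose, the force, the opening and the grip force at its end, in the units of the state.
- bot.read_state(): the state, without advancing time (a new reading comes with each control period).
- bot.grab_frame(name): name is "scene" or "top" or "wrist"; returns a dict with "frame" (384x512x3 uint8, blue, green, red), "intrinsics" (3x3 intrinsics, pixels), "R" (3x3) and "t" (3): a world point X has camera coordinates R X + t; the wrist camera has in their place "hand_eye" (4x4, takes a point from camera to tool coordinates, whose origin is the TCP and whose axes are the flange's). Camera axes: x right, y down, z forward; pixel columns grow to the right and rows downward; lengths in mm; the calibration is good to about 2 mm. A picture is of the moment at which its call begins: read the wrist's pose just before it. There is no depth.
- bot.sign_off(): hands the job in; it is judged then, once.
The state is a dict: "t": time; "joint_pos": joint angles; "qvel": joint speeds; "tau": joint torques, N m; "position": TCP position; "orientation": TCP orientation; "ft_force": force on the tool from outside, world axes, zero at the start; "torque": the same for the moment, N m; "opening": finger opening in mm; "grasp_force": force on a finger pad.
Only numpy, scipy, OpenCV 4.12 (cv2) and the standard library are available. Lean on these libraries where they do the work, as an engineer would, in place of code of your own. Each camera call takes 0.05 s, during which the arm holds its last target. There are 200 camera calls.

## Working session

There is one attempt and no reset: what is moved stays moved. The work goes in short steps, Python scripts to look and compute and a tool call to move; the robot and the scene stay as the last step left them, time stands still between calls to the robot, and variables do not carry over. Pictures are saved under pics/ and viewed, at most 10 in all, crops included, and the job is handed in when it is done.

Besides the shell and the picture viewer there is one more tool, called after "Emit:" as name([rows], argument=value, ...), one row to a line, values as JSON. jog_arm: Moves the arm, as the interface text tells. Its arguments: {"type":"object","properties":{"series":{"type":"array"},"newtons":{"type":"number"}},"required":["series"]}

```bash
ls; mkdir -p pics
python3 - <<'E'
from cell import bot
import cv2,numpy as np
s=bot.read_state();print(s)
a={n:bot.grab_frame(n) for n in("scene","top")}
for n in a:
    cv2.imwrite(f"pics/{n}0.png",a[n]["frame"]);print(n,a[n]["intrinsics"],a[n]["R"],a[n]["t"])
c=np.hstack([a["scene"]["frame"],a["top"]["frame"]])
cv2.imwrite("pics/both0.png",cv2.resize(c,(800,300)))
E
```

```text
pics
{'t': 0.0, 'joint_pos': array([ 1.23777438,  0.52201316, -0.03630873,  1.59999845,  0.0212335 ,
        1.02108838, -0.11276273]), 'qvel': array([ 1.87351046e-03, -1.78424040e-03,  4.26426317e-05,  1.15744276e-03,
        1.51293876e-03,  2.89059804e-04,  8.75362037e-05]), 'tau': array([ 2.86209715e-04, -9.27106619e+01,  1.97950311e+00, -3.69932020e+01,
        1.77148153e-02,  8.13624880e-03,  5.60640933e-05]), 'position': array([ 162.22348562, -603.19448681,  193.22992385]), 'orientation': array([-3.11341869e+00, -4.11553933e-01,  4.12145358e-04]), 'ft_force': array([ 0.86782613,  0.09209844, -1.3391161 ]), 'torque': array([-0.02248742,  0.01529035, -0.06461056]), 'grasp_force': 0.0, 'opening': 85.36219426293931}
scene [[383.04992501   0.         254.38296385]
 [  0.         383.04992501 198.22258032]
 [  0.           0.           1.        ]] [[ 0.88926831  0.45736232 -0.00464462]
 [ 0.3154392  -0.62061152 -0.71787147]
 [-0.33120987  0.63691526 -0.69616017]] [-470.99742198  -35.99459736 1391.70163277]
top [[428.55110622   0.         256.89007286]
 [  0.         428.55110622 190.70784162]
 [  0.           0.           1.        ]] [[ 0.02009259 -0.99964741 -0.017359  ]
 [-0.99102958 -0.01761891 -0.13247624]
 [ 0.13212369  0.01986508 -0.99103416]] [  16.12693241  551.20263975 1486.95349719]
```

View pics/top0.png

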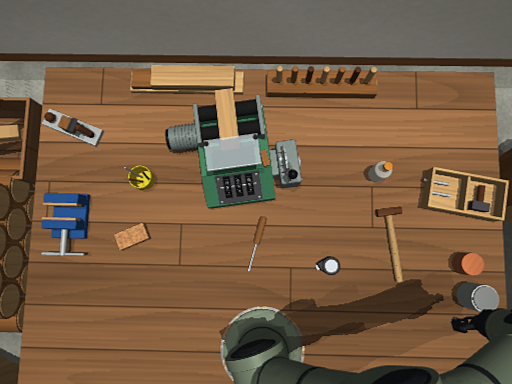

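View pics/scene0.png

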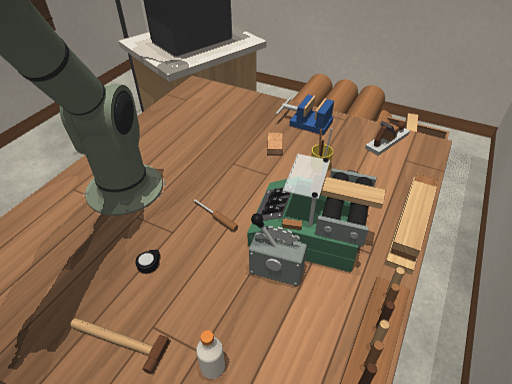

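The top view shows the feeder around (238,170), with its wheels at (239,187) and the lever gearbox at (287,163). It is yawed slightly counter-clockwise. The scene view shows the knob at (257,219).

```bash
cat > h.py <<'E'
from cell import bot
import cv2,numpy as np
from scipy.spatial.transform import Rotation as Ro
def cam(f,s=None):
    """intrinsics, R, t world->camera"""
    if "R" in f: return f["intrinsics"],f["R"],f["t"]
    T=np.eye(4);T[:3,:3]=Ro.from_rotvec(s["orientation"]).as_matrix();T[:3,3]=s["position"]
    M=np.linalg.inv(T@f["hand_eye"]);return f["intrinsics"],M[:3,:3],M[:3,3]
def ray(c,px):
    K,R,t=c;d=R.T@np.linalg.solve(K,[px[0],px[1],1.]);return -R.T@t,d/np.linalg.norm(d)
def onz(c,px,z):
    o,d=ray(c,px);return o+d*(z-o[2])/d[2]
def proj(c,X):
    K,R,t=c;p=K@(R@np.asarray(X,float)+t);return p[:2]/p[2]
def tri(rs):
    A=sum(np.eye(3)-np.outer(d,d) for o,d in rs);b=sum((np.eye(3)-np.outer(d,d))@o for o,d in rs)
    return np.linalg.solve(A,b)
E
python3 - <<'E'
from h import *
f=bot.grab_frame("top");c=cam(f);g=bot.grab_frame("scene");cs=cam(g)
np.set_printoptions(precision=1,suppress=True)
print("wheel",onz(c,(239,187),118),"corners",onz(c,(210,207),63),onz(c,(274,200),63))
w=bot.grab_frame("wrist");print(w["intrinsics"],w["hand_eye"].round(3))
s=bot.read_state();print(Ro.from_rotvec(s["orientation"]).as_matrix().round(3))
# green centroid in top
h=cv2.cvtColor(f["frame"],cv2.COLOR_BGR2HSV);m=cv2.inRange(h,(60,90,30),(90,255,160));m=cv2.morphologyEx(m,cv2.MORPH_OPEN,np.ones((3,3)))
n,l,st,ce=cv2.connectedComponentsWithStats(m);print(st[1:][st[1:,4]>50])
E
```

```text
wheel [551.5  85.5 118. ] corners [487.2 188.2  63. ] [515.7 -34.2  63. ]
[[342.    0.  261.9]
 [  0.  342.  195.7]
 [  0.    0.    1. ]] [[  -0.    -1.    -0.3   68.3]
 [   1.    -0.    -0.     0.1]
 [   0.    -0.3    1.  -178.5]
 [   0.     0.     0.     1. ]]
[[ 1.   0.3 -0. ]
 [ 0.3 -1.   0. ]
 [-0.  -0.  -1. ]]
[[ 237  114   21    8  119]
 [ 202  120   15    7   86]
 [ 258  136   10   14   98]
 [ 198  147   77   61 1289]]
```

```bash
cat >> h.py <<'E'
from scipy.linalg import fractional_matrix_power
def pose(p,yaw,lean,turn=0):
    """tool leaning back `lean` deg in the vertical plane of yaw, then turned `turn` deg about own z"""
    L=np.radians(lean);c,s=np.cos(yaw),np.sin(yaw)
    z=np.array([np.sin(L)*c,np.sin(L)*s,-np.cos(L)]);x=np.array([np.cos(L)*c,np.cos(L)*s,np.sin(L)])
    return np.array(p,float),np.c_[x,np.cross(z,x),z]@Ro.from_euler("z",turn,degrees=True).as_matrix()
def cur():
    s=bot.read_state();return s["position"],Ro.from_rotvec(s["orientation"]).as_matrix()
def plan(a,b,n):
    """n equal rows taking pose a to b (screw-like)"""
    Rr=a[1].T@b[1];P=a[1].T@(b[0]-a[0]);v=Ro.from_matrix(Rr).as_rotvec()/n
    S=sum(Ro.from_rotvec(v*k).as_matrix() for k in range(n));d=np.linalg.solve(S,P)/10
    r=dict(zip("dx dy dz ax ay az".split(),[*d.round(2).tolist(),*np.degrees(v).round(2).tolist()]))
    print(n,"x",r,"| step mm %.1f deg %.1f"%(np.linalg.norm(d)*10,np.degrees(np.linalg.norm(v))))
E
python3 - <<'E'
from h import *
a=cur();b=pose((400,-150,330),.128,20);plan(a,b,20);plan(b,pose((500,65,215),.128,45),10)
E
```

```text
20 x {'dx': 1.71, 'dy': -1.98, 'dz': -0.42, 'ax': -0.07, 'ay': 1.0, 'az': 0.38} | step mm 26.5 deg 1.1
10 x {'dx': 0.49, 'dy': -2.0, 'dz': 1.65, 'ax': -0.0, 'ay': 2.5, 'az': 0.0} | step mm 26.4 deg 2.5
```

Emit:
jog_arm([
  {"dx": 1.71, "dy": -1.98, "dz": -0.42, "ax": -0.07, "ay": 1.0, "az": 0.38},
  {"dx": 1.71, "dy": -1.98, "dz": -0.42, "ax": -0.07, "ay": 1.0, "az": 0.38},
  {"dx": 1.71, "dy": -1.98, "dz": -0.42, "ax": -0.07, "ay": 1.0, "az": 0.38},
  {"dx": 1.71, "dy": -1.98, "dz": -0.42, "ax": -0.07, "ay": 1.0, "az": 0.38},
  {"dx": 1.71, "dy": -1.98, "dz": -0.42, "ax": -0.07, "ay": 1.0, "az": 0.38},
  {"dx": 1.71, "dy": -1.98, "dz": -0.42, "ax": -0.07, "ay": 1.0, "az": 0.38},
  {"dx": 1.71, "dy": -1.98, "dz": -0.42, "ax": -0.07, "ay": 1.0, "az": 0.38},
  {"dx": 1.71, "dy": -1.98, "dz": -0.42, "ax": -0.07, "ay": 1.0, "az": 0.38},
  {"dx": 1.71, "dy": -1.98, "dz": -0.42, "ax": -0.07, "ay": 1.0, "az": 0.38},
  {"dx": 1.71, "dy": -1.98, "dz": -0.42, "ax": -0.07, "ay": 1.0, "az": 0.38},
])

```text
invalid input
```

Emit:
jog_arm([
  {"dx": 1.71, "dy": -1.98, "dz": -0.42, "ax": -0.07, "ay": 1.0, "az": 0.38},
  {"dx": 1.71, "dy": -1.98, "dz": -0.42, "ax": -0.07, "ay": 1.0, "az": 0.38},
  {"dx": 1.71, "dy": -1.98, "dz": -0.42, "ax": -0.07, "ay": 1.0, "az": 0.38},
  {"dx": 1.71, "dy": -1.98, "dz": -0.42, "ax": -0.07, "ay": 1.0, "az": 0.38},
  {"dx": 1.71, "dy": -1.98, "dz": -0.42, "ax": -0.07, "ay": 1.0, "az": 0.38},
  {"dx": 1.71, "dy": -1.98, "dz": -0.42, "ax": -0.07, "ay": 1.0, "az": 0.38},
  {"dx": 1.71, "dy": -1.98, "dz": -0.42, "ax": -0.07, "ay": 1.0, "az": 0.38},
  {"dx": 1.71, "dy": -1.98, "dz": -0.42, "ax": -0.07, "ay": 1.0, "az": 0.38},
  {"dx": 1.71, "dy": -1.98, "dz": -0.42, "ax": -0.07, "ay": 1.0, "az": 0.38},
  {"dx": 1.71, "dy": -1.98, "dz": -0.42, "ax": -0.07, "ay": 1.0, "az": 0.38},
])

```text
invalid input
```

Emit:
jog_arm([
  {"dx": 0.49, "dy": -2.0, "dz": 1.65, "ay": 2.5},
  {"dx": 0.49, "dy": -2.0, "dz": 1.65, "ay": 2.5},
  {"dx": 0.49, "dy": -2.0, "dz": 1.65, "ay": 2.5},
  {"dx": 0.49, "dy": -2.0, "dz": 1.65, "ay": 2.5},
  {"dx": 0.49, "dy": -2.0, "dz": 1.65, "ay": 2.5},
  {"dx": 0.49, "dy": -2.0, "dz": 1.65, "ay": 2.5},
  {"dx": 0.49, "dy": -2.0, "dz": 1.65, "ay": 2.5},
  {"dx": 0.49, "dy": -2.0, "dz": 1.65, "ay": 2.5},
  {"dx": 0.49, "dy": -2.0, "dz": 1.65, "ay": 2.5},
  {"dx": 0.49, "dy": -2.0, "dz": 1.65, "ay": 2.5},
  {},
  {},
])

```text
invalid input
```

Run:
```python
from h import *
import pickle
s=bot.read_state();f=bot.grab_frame("wrist");pickle.dump((s,f),open("v1.pkl","wb"))
print(s["t"],s["position"],s["joint_pos"].round(2),np.degrees(0),Ro.from_rotvec(s["orientation"]).as_matrix().round(3))
cv2.imwrite("pics/w1.png",cv2.resize(f["frame"],(768,576),interpolation=cv2.INTER_CUBIC))
```

```text
0.25 [ 162.29872049 -603.38910725  193.53771279] [ 1.24  0.52 -0.04  1.6   0.02  1.02 -0.11] 0.0 [[ 0.966  0.26  -0.   ]
 [ 0.26  -0.966  0.   ]
 [-0.    -0.001 -1.   ]]
```

View pics/w1.png

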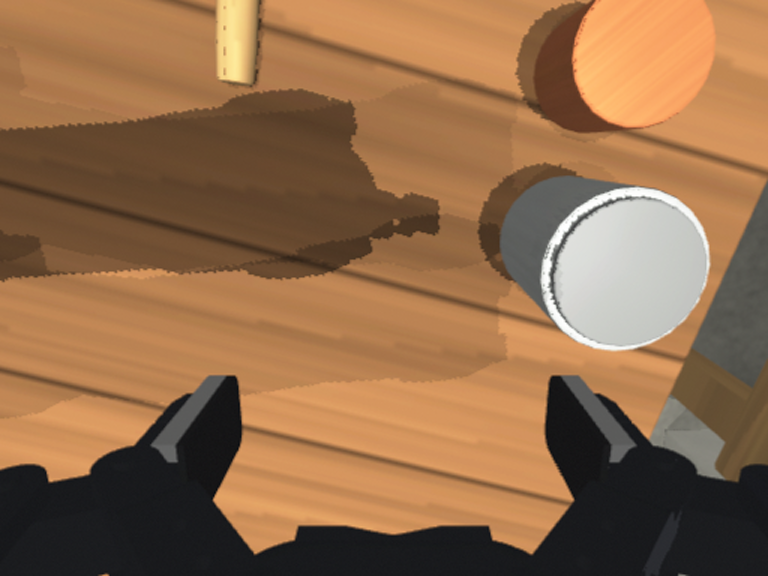

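The moves were refused as invalid, so the arm is still at the start. This view shows only the fingers and cans (grey can at (630,270)). I'll try a single row with every key filled in.

Emit:
jog_arm([
  {"dx": 1.71, "dy": -1.98, "dz": -0.42, "ax": -0.07, "ay": 1.0, "az": 0.38, "gripper": 1},
], newtons=30)

```text
t: 0.38
position: [172.0, -581.8, 196.9]
orientation: [-3.115, -0.397, -0.025]
ft_force: [0.5, -0.5, -0.1]
opening: 85.0
grasp_force: 0.0
```

Emit:
jog_arm([
  {"dx": 1.71, "dy": -1.98, "dz": -0.42, "ax": -0.07, "ay": 1.0, "az": 0.38, "gripper": 1},
  {"dx": 1.71, "dy": -1.98, "dz": -0.42, "ax": -0.07, "ay": 1.0, "az": 0.38, "gripper": 1},
  {"dx": 1.71, "dy": -1.98, "dz": -0.42, "ax": -0.07, "ay": 1.0, "az": 0.38, "gripper": 1},
  {"dx": 1.71, "dy": -1.98, "dz": -0.42, "ax": -0.07, "ay": 1.0, "az": 0.38, "gripper": 1},
  {"dx": 1.71, "dy": -1.98, "dz": -0.42, "ax": -0.07, "ay": 1.0, "az": 0.38, "gripper": 1},
  {"dx": 1.71, "dy": -1.98, "dz": -0.42, "ax": -0.07, "ay": 1.0, "az": 0.38, "gripper": 1},
  {"dx": 1.71, "dy": -1.98, "dz": -0.42, "ax": -0.07, "ay": 1.0, "az": 0.38, "gripper": 1},
  {"dx": 1.71, "dy": -1.98, "dz": -0.42, "ax": -0.07, "ay": 1.0, "az": 0.38, "gripper": 1},
  {"dx": 1.71, "dy": -1.98, "dz": -0.42, "ax": -0.07, "ay": 1.0, "az": 0.38, "gripper": 1},
  {"dx": 1.71, "dy": -1.98, "dz": -0.42, "ax": -0.07, "ay": 1.0, "az": 0.38, "gripper": 1},
])

```text
t: 1.22
position: [291.4, -348.4, 255.6]
orientation: [-3.101, -0.294, -0.301]
ft_force: [0.1, -0.1, 0.5]
opening: 85.4
grasp_force: 0.0
```

Emit:
jog_arm([
  {"dx": 1.71, "dy": -1.98, "dz": -0.42, "ax": -0.07, "ay": 1.0, "az": 0.38, "gripper": 1},
  {"dx": 1.71, "dy": -1.98, "dz": -0.42, "ax": -0.07, "ay": 1.0, "az": 0.38, "gripper": 1},
  {"dx": 1.71, "dy": -1.98, "dz": -0.42, "ax": -0.07, "ay": 1.0, "az": 0.38, "gripper": 1},
  {"dx": 1.71, "dy": -1.98, "dz": -0.42, "ax": -0.07, "ay": 1.0, "az": 0.38, "gripper": 1},
  {"dx": 1.71, "dy": -1.98, "dz": -0.42, "ax": -0.07, "ay": 1.0, "az": 0.38, "gripper": 1},
  {"dx": 1.71, "dy": -1.98, "dz": -0.42, "ax": -0.07, "ay": 1.0, "az": 0.38, "gripper": 1},
  {"dx": 1.71, "dy": -1.98, "dz": -0.42, "ax": -0.07, "ay": 1.0, "az": 0.38, "gripper": 1},
  {"dx": 1.71, "dy": -1.98, "dz": -0.42, "ax": -0.07, "ay": 1.0, "az": 0.38, "gripper": 1},
  {"dx": 1.71, "dy": -1.98, "dz": -0.42, "ax": -0.07, "ay": 1.0, "az": 0.38, "gripper": 1},
])

```text
t: 1.97
position: [399.4, -149.7, 331.3]
orientation: [-3.066, -0.197, -0.543]
ft_force: [1.0, -0.9, 0.2]
opening: 85.5
grasp_force: 0.0
```

Emit:
jog_arm([
  {"dx": 0.49, "dy": -2.0, "dz": 1.65, "ax": 0, "ay": 2.5, "az": 0, "gripper": 1},
  {"dx": 0.49, "dy": -2.0, "dz": 1.65, "ax": 0, "ay": 2.5, "az": 0, "gripper": 1},
  {"dx": 0.49, "dy": -2.0, "dz": 1.65, "ax": 0, "ay": 2.5, "az": 0, "gripper": 1},
  {"dx": 0.49, "dy": -2.0, "dz": 1.65, "ax": 0, "ay": 2.5, "az": 0, "gripper": 1},
  {"dx": 0.49, "dy": -2.0, "dz": 1.65, "ax": 0, "ay": 2.5, "az": 0, "gripper": 1},
  {"dx": 0.49, "dy": -2.0, "dz": 1.65, "ax": 0, "ay": 2.5, "az": 0, "gripper": 1},
  {"dx": 0.49, "dy": -2.0, "dz": 1.65, "ax": 0, "ay": 2.5, "az": 0, "gripper": 1},
  {"dx": 0.49, "dy": -2.0, "dz": 1.65, "ax": 0, "ay": 2.5, "az": 0, "gripper": 1},
  {"dx": 0.49, "dy": -2.0, "dz": 1.65, "ax": 0, "ay": 2.5, "az": 0, "gripper": 1},
  {"dx": 0, "dy": 0, "dz": 0, "ax": 0, "ay": 0, "az": 0, "gripper": 1},
  {"dx": 0, "dy": 0, "dz": 0, "ax": 0, "ay": 0, "az": 0, "gripper": 1},
])

```text
t: 2.88
position: [459.9, -11.5, 253.1]
orientation: [-2.941, -0.197, -0.964]
ft_force: [-0.8, -1.3, -1.0]
opening: 85.5
grasp_force: 0.0
```

Run:
```python
from h import *
import pickle
s=bot.read_state();f=bot.grab_frame("wrist");pickle.dump((s,f),open("v1.pkl","wb"))
print(s["t"],s["position"],s["joint_pos"].round(2),Ro.from_rotvec(s["orientation"]).as_matrix().round(3))
cv2.imwrite("pics/w2.png",cv2.resize(f["frame"],(768,576),interpolation=cv2.INTER_CUBIC))
```

```text
2.8833 [459.88368521 -11.54815503 253.13555233] [ 0.96 -0.09 -0.94  2.43 -0.85  0.2  -0.64] [[ 0.799  0.133  0.587]
 [ 0.108 -0.991  0.078]
 [ 0.592  0.001 -0.806]]
```

View pics/w2.png

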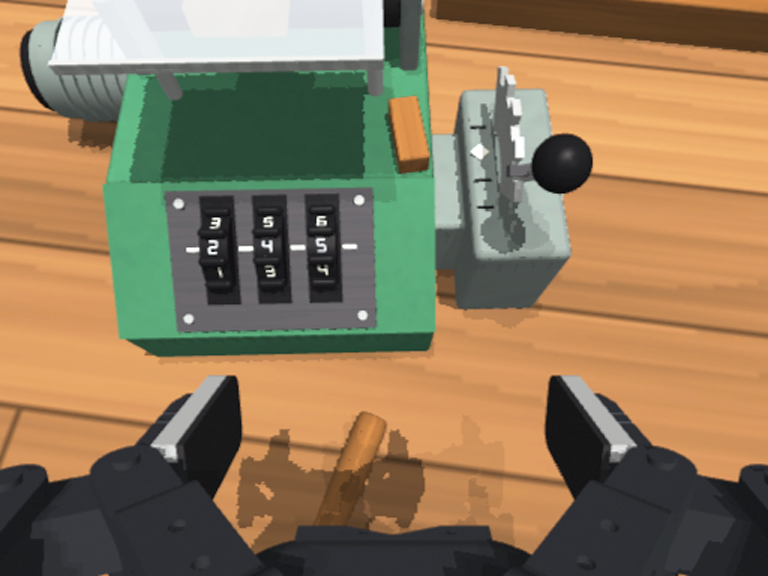

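The view is clear. The wheels read 2, 4, 5 and the four ticks lie at about (192..349, 247). The wedge is at (408,133), the knob at (562,163) and the diamond at (479,152). Joint 4 sits on its limit, so I'll fit the kinematics and measure the feeder.

```bash
cat > kin.py <<'E'
import numpy as np,itertools
from scipy.spatial.transform import Rotation as Ro
from scipy.optimize import least_squares
def fk(q,P,sg):
    h,a,b,c,o,o7=P;R=np.eye(3);p=np.zeros(3)
    for ax,an,L in(("z",sg[0]*q[0]+o,h),("y",q[1],0),("z",sg[1]*q[2],a),("y",q[3],0),("z",sg[2]*q[4],b),("y",q[5],0),("z",sg[3]*q[6]+o7,c)):
        R=R@Ro.from_euler(ax,an).as_matrix();p=p+R[:,2]*L
    return p,R
E
python3 - <<'E'
from h import *; from kin import *; import pickle
np.set_printoptions(precision=2,suppress=True)
s,f=pickle.load(open("v1.pkl","rb"))
D=[(np.array([1.23777,.52201,-.03631,1.6,.02123,1.02109,-.11276]),np.array([162.22,-603.19,193.23]),np.array([-3.11342,-.41155,.0004])),(s["joint_pos"],s["position"],s["orientation"])]
best=None
for sg in itertools.product((1,-1),repeat=4):
  for o,o7 in itertools.product((0,1.57,3.14,-1.57),repeat=2):
    def r(P):
        e=[]
        for q,p,v in D:
            x,R=fk(q,P,sg);e+=[*(x-p)/10,*(R-Ro.from_rotvec(v).as_matrix()).ravel()*20]
        return e
    k=least_squares(r,[350,400,400,250,o,o7])
    if best is None or k.cost<best[0]: best=(k.cost,k.x,sg)
print(best);pickle.dump(best[1:],open("kin.pkl","wb"))
# ticks
c=cam(f,s)
g=cv2.cvtColor(f["frame"],cv2.COLOR_BGR2HSV);m=cv2.inRange(g,(0,0,190),(180,50,255))
n,l,st,ce=cv2.connectedComponentsWithStats(m)
t=np.array([ce[i] for i in range(1,n) if 8<st[i,4]<60 and 158<ce[i][1]<172 and min(abs(ce[i][0]-np.array([128,166,199,233])))<5]);print(t)
X=np.array([onz(c,p,98) for p in t]);print(X, np.linalg.norm(np.diff(X,axis=0),axis=1))
d=X[0]-X[-1];yaw=np.arctan2(-d[0],d[1]);print("yaw",yaw)
ex=np.array([np.cos(yaw),np.sin(yaw),0]);ey=np.array([-ex[1],ex[0],0]);O=X.mean(0)+5.5*ex;O[2]=0;print("origin",O)
# knob
tr=[]
for n,(x0,y0,x1,y1) in (("wrist",(340,80,410,140)),("scene",(235,200,275,235))):
    F=f if n=="wrist" else bot.grab_frame(n); C=c if n=="wrist" else cam(F)
    mm=(F["frame"].max(2)<45).astype(np.uint8);z=np.zeros_like(mm);z[y0:y1,x0:x1]=mm[y0:y1,x0:x1]
    z=cv2.morphologyEx(z,cv2.MORPH_OPEN,np.ones((3,3)))
    nn,l,st,ce=cv2.connectedComponentsWithStats(z);i=1+st[1:,4].argmax();print(n,st[i],ce[i])
    bx=st[i];tr.append(ray(C,ce[i]))
K=tri(tr);print("knob",K,"feeder",(K-O)@ex,(K-O)@ey,K[2])
for a in(-30,-10): print(a,O+ex*(50+120*np.sin(np.radians(a)))-180*ey+[0,0,100+120*np.cos(np.radians(a))])
E
```

```text
(np.float64(1.550366454544335), array([281.49, 544.07, 415.07, 340.06,  -0.09,   1.49]), (-1, -1, -1, -1))
[[198.5  164.5 ]
 [232.66 163.97]
 [127.85 165.96]
 [163.27 165.18]]
[[561.97  72.11  98.  ]
 [567.6   35.08  98.  ]
 [549.93 148.45  98.  ]
 [556.01 110.22  98.  ]] [ 37.46 114.74  38.71]
yaw -2.9866474912252072
origin [553.44  90.61   0.  ]
wrist [ 355   90   40   39 1095] [373.8  109.42]
scene [252 215  12  12 107] [257.57 220.36]
knob [584.16 -86.96 200.57] feeder -2.9487700053594637 180.19104340571516 200.57054897207524
-30 [535.54 270.   203.92]
-10 [496.85 263.96 218.18]
```

```bash
cat >> h.py <<'E'
import pickle
O=np.array([564.3,92.3,0.]);YAW=.155
def F(x,y,z):
    c,s=np.cos(YAW),np.sin(YAW);return O+[c*x-s*y,s*x+c*y,z]
def tip(y,lat,h,lean):
    """TCP at wheel y: h along leaned-up axis from wheel centre, lat forward (to robot) square to it"""
    L=np.radians(lean);return F(-h*np.sin(L)-lat*np.cos(L),y,85+h*np.cos(L)-lat*np.sin(L))
E
python3 - <<'E'
from h import *; from kin import *
np.set_printoptions(precision=2,suppress=True)
P,sg=pickle.load(open("kin.pkl","rb"));s,f=pickle.load(open("v1.pkl","rb"));q0=s["joint_pos"]
lo=np.array([-2.91,-.3,-1.5,.17,-1.26,.16,-2.52]);hi=np.array([2.91,2.13,1.42,2.43,4.41,1.93,2.52])
print("fit err",fk(q0,P,sg)[0]-s["position"])
def ik(q,b):
    def r(x):
        p,R=fk(x,P,sg);return [*(p-b[0])/3,*(R-b[1]).ravel()*60,*(x-q)*.05]
    k=least_squares(r,np.clip(q,lo+.01,hi-.01),bounds=(lo,hi));p,R=fk(k.x,P,sg);return k.x,np.linalg.norm(p-b[0]),np.degrees(np.arccos(np.clip((np.trace(R.T@b[1])-1)/2,-1,1)))
for turn in(90,-90):
    q=q0
    for k in range(0,10): q,e,a=ik(q,pose(F(-120,38,200+5*k),YAW,22,turn*k/9))
    print(turn,"over",q,e,a)
    for nm,y,lat,h,le in(("L",38,0,60,22),("L",38,0,31,22),("L+",38,23,31,22),("L30",38,0,31,30),("M",0,20,31,25),("R",-38,0,31,22),("R+",-38,23,31,22)):
        q,e,a=ik(q,pose(tip(y,lat,h,le),YAW,le,turn));print(nm,q,e,a)
q=q0
for x in(-10,30,71):
    q,e,a=ik(q,pose(F(x,-180,190),YAW,15));print("lev",q,e,a)
E
```

```text
fit err [ 0.62  5.87 -2.57]
90 over [-1.5   0.25  1.42  2.26 -0.71  0.57 -2.52] 23.170233255903046 4.242041563049187
L [-1.12  0.54  1.04  2.18 -1.13  0.52 -2.24] 0.00012975801929891828 4.224238708636954e-05
L [-1.04  0.59  0.96  2.18 -1.25  0.49 -2.14] 3.547566501391375e-05 1.4787793334711022e-05
L+ [-0.98  0.53  0.83  2.23 -1.26  0.38 -2.11] 8.291253871410548e-05 3.897549167036096e-05
L30 [-0.74  0.43  0.49  2.24 -1.26  0.16 -2.1 ] 6.8415235598633375 3.5158428430005464
M [-0.56  0.42  0.38  2.27 -1.26  0.16 -2.  ] 1.044565523531108 0.5239238301997998
R [-0.61  0.46  0.57  2.18 -1.04  0.33 -2.15] 7.99284649671668e-05 3.9643055767143e-05
R+ [-0.56  0.44  0.5   2.24 -1.12  0.28 -2.06] 4.442214810174835e-05 2.1497471115166028e-05
-90 over [ 0.42  0.02 -0.81  2.25  0.14  0.5  -0.33] 4.4355823687057415e-05 1.651119651020547e-05
L [-0.11  0.36 -0.3   2.18  0.56  0.28 -0.72] 0.00017194415664259263 9.168431867521786e-05
L [-0.19  0.41 -0.2   2.18  0.61  0.21 -0.77] 2.7707497779269234e-05 1.493493918113918e-05
L+ [-0.24  0.4  -0.15  2.23  0.66  0.16 -0.83] 5.95117810081404e-05 3.006447246172566e-05
L30 [ 0.13  0.47 -0.63  2.3   1.84  0.35 -1.97] 0.00045157885466573115 0.00024607053997126094
M [ 0.27  0.48 -0.68  2.28  1.49  0.31 -1.55] 0.00018380920955826007 8.896468877610913e-05
R [ 0.47  0.55 -0.87  2.18  1.2   0.44 -1.15] 0.00011832470776719937 5.5567482431249055e-05
R+ [ 0.46  0.53 -0.84  2.24  1.27  0.39 -1.23] 3.061790294536401e-05 1.4738418260860163e-05
lev [ 0.32  0.37 -0.28  1.93  0.04  0.61 -1.36] 0.00011559161373851403 8.330311074385185e-05
lev [ 0.28  0.43 -0.27  1.83  0.06  0.64 -1.4 ] 9.858859733689811e-06 4.829673078902934e-06
lev [ 0.24  0.48 -0.26  1.73  0.08  0.68 -1.43] 1.026649986611706e-05 4.182619578303747e-06
```

Run:
```python
from h import *
a=cur();b=pose(tip(38,0,80,22),YAW,22,-90);print(b[0])
m=pose(F(-110,0,215),YAW,25,-50);plan(a,m,10);plan(m,b,8)
```

```text
[528.82430552 125.21789392 159.17470837]
10 x {'dx': 0.22, 'dy': -0.87, 'dz': 0.39, 'ax': 0.55, 'ay': -1.03, 'az': -5.08} | step mm 9.8 deg 5.2
8 x {'dx': 0.69, 'dy': 0.42, 'dz': 1.04, 'ax': 0.36, 'ay': -0.13, 'az': -5.0} | step mm 13.2 deg 5.0
```

Emit:
jog_arm([
  {"dx": 0.22, "dy": -0.87, "dz": 0.39, "ax": 0.55, "ay": -1.03, "az": -5.08, "gripper": 0.4},
  {"dx": 0.22, "dy": -0.87, "dz": 0.39, "ax": 0.55, "ay": -1.03, "az": -5.08, "gripper": 0.4},
  {"dx": 0.22, "dy": -0.87, "dz": 0.39, "ax": 0.55, "ay": -1.03, "az": -5.08, "gripper": 0.4},
  {"dx": 0.22, "dy": -0.87, "dz": 0.39, "ax": 0.55, "ay": -1.03, "az": -5.08, "gripper": 0.4},
  {"dx": 0.22, "dy": -0.87, "dz": 0.39, "ax": 0.55, "ay": -1.03, "az": -5.08, "gripper": 0.4},
  {"dx": 0.22, "dy": -0.87, "dz": 0.39, "ax": 0.55, "ay": -1.03, "az": -5.08, "gripper": 0.4},
  {"dx": 0.22, "dy": -0.87, "dz": 0.39, "ax": 0.55, "ay": -1.03, "az": -5.08, "gripper": 0.4},
  {"dx": 0.22, "dy": -0.87, "dz": 0.39, "ax": 0.55, "ay": -1.03, "az": -5.08, "gripper": 0.4},
  {"dx": 0.22, "dy": -0.87, "dz": 0.39, "ax": 0.55, "ay": -1.03, "az": -5.08, "gripper": 0.4},
  {"dx": 0.22, "dy": -0.87, "dz": 0.39, "ax": 0.55, "ay": -1.03, "az": -5.08, "gripper": 0.4},
])

```text
t: 3.82
position: [456.6, 74.9, 216.4]
orientation: [2.566, 1.414, 0.618]
ft_force: [-1.1, -0.4, -0.4]
opening: 33.8
grasp_force: 0.0
```

Run:
```python
from h import *
a=cur();b=pose(tip(38,0,80,22),YAW,22,-90);print(b[0],bot.read_state()["joint_pos"].round(2))
plan(a,b,9)
```

```text
[528.82430552 125.21789392 159.17470837] [ 0.84  0.12 -1.24  2.32  0.54  0.4  -1.39]
9 x {'dx': 0.62, 'dy': 0.35, 'dz': 0.94, 'ax': 0.34, 'ay': -0.14, 'az': -4.57} | step mm 11.8 deg 4.6
```

Emit:
jog_arm([
  {"dx": 0.62, "dy": 0.35, "dz": 0.94, "ax": 0.34, "ay": -0.14, "az": -4.57, "gripper": 0.4},
  {"dx": 0.62, "dy": 0.35, "dz": 0.94, "ax": 0.34, "ay": -0.14, "az": -4.57, "gripper": 0.4},
  {"dx": 0.62, "dy": 0.35, "dz": 0.94, "ax": 0.34, "ay": -0.14, "az": -4.57, "gripper": 0.4},
  {"dx": 0.62, "dy": 0.35, "dz": 0.94, "ax": 0.34, "ay": -0.14, "az": -4.57, "gripper": 0.4},
  {"dx": 0.62, "dy": 0.35, "dz": 0.94, "ax": 0.34, "ay": -0.14, "az": -4.57, "gripper": 0.4},
  {"dx": 0.62, "dy": 0.35, "dz": 0.94, "ax": 0.34, "ay": -0.14, "az": -4.57, "gripper": 0.4},
  {"dx": 0.62, "dy": 0.35, "dz": 0.94, "ax": 0.34, "ay": -0.14, "az": -4.57, "gripper": 0.4},
  {"dx": 0.62, "dy": 0.35, "dz": 0.94, "ax": 0.34, "ay": -0.14, "az": -4.57, "gripper": 0.4},
  {"dx": 0.62, "dy": 0.35, "dz": 0.94, "ax": 0.34, "ay": -0.14, "az": -4.57, "gripper": 0.4},
  {"dx": 0, "dy": 0, "dz": 0, "ax": 0, "ay": 0, "az": 0, "gripper": 0.4},
  {"dx": 0, "dy": 0, "dz": 0, "ax": 0, "ay": 0, "az": 0, "gripper": 0.4},
])

```text
t: 4.73
position: [528.6, 125.8, 159.0]
orientation: [1.868, 2.171, 0.425]
ft_force: [0.3, 0.7, -0.4]
opening: 34.2
grasp_force: 0.0
```

Run:
```python
from h import *
b=pose(tip(38,0,80,22),YAW,22,-90)
s=bot.read_state();f=bot.grab_frame("wrist");pickle.dump((s,f),open("v2.pkl","wb"))
print(s["t"],s["joint_pos"].round(2));plan(cur(),b,1)
im=cv2.resize(f["frame"],(768,576),interpolation=cv2.INTER_CUBIC)
c=cam(f,s)
for y in(57,19,-19,-57):
    p=proj(c,F(-5.5,y,98))*1.5;print(p.round(0));cv2.circle(im,tuple(int(v) for v in p),4,(0,0,255),1)
cv2.imwrite("pics/w3.png",im)
```

```text
4.7333 [ 0.47  0.46 -1.09  2.17  1.05  0.62 -1.2 ]
1 x {'dx': -0.02, 'dy': 0.01, 'dz': 0.03, 'ax': 0.0, 'ay': -0.1, 'az': -0.38} | step mm 0.4 deg 0.4
[395. 257.]
[395. 331.]
[395. 399.]
[396. 462.]
```

View pics/w3.png

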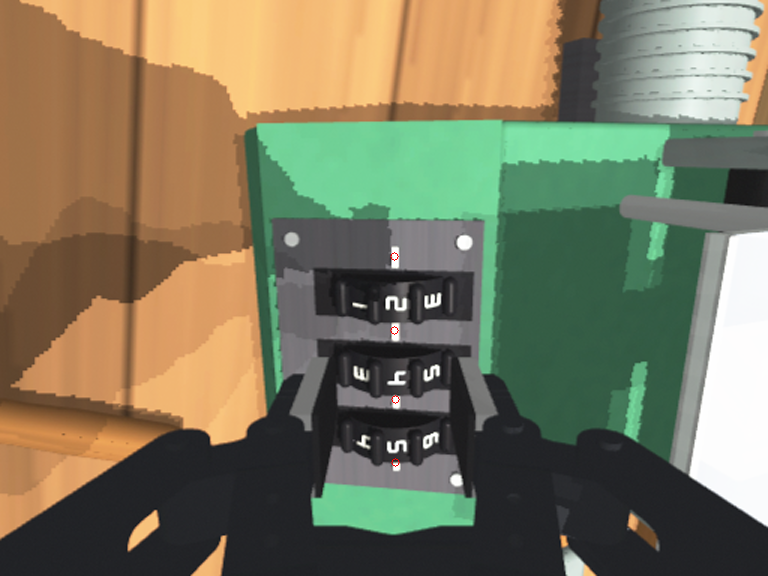

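The projected ticks (red) fall on the real ones at column 395, rows 257 to 462, so the two views agree. The wheels still read 2, 4, 5. Next I'll lower the fingers around the left wheel's two front ribs.

Emit:
jog_arm([
  {"dx": 0, "dy": 0, "dz": 1.0, "ax": 0, "ay": 0, "az": -0.4, "gripper": 0.4},
  {"dx": 0, "dy": 0, "dz": 1.0, "ax": 0, "ay": 0, "az": 0, "gripper": 0.4},
  {"dx": 0, "dy": 0, "dz": 1.0, "ax": 0, "ay": 0, "az": 0, "gripper": 0.4},
  {"dx": 0, "dy": 0, "dz": 1.0, "ax": 0, "ay": 0, "az": 0, "gripper": 0.4},
  {"dx": 0, "dy": 0, "dz": 0.6, "ax": 0, "ay": 0, "az": 0, "gripper": 0.4},
  {"dx": 0, "dy": 0, "dz": 0.4, "ax": 0, "ay": 0, "az": 0, "gripper": 0.4},
  {"dx": 0, "dy": 0, "dz": 0, "ax": 0, "ay": 0, "az": 0, "gripper": 0.4},
])

```text
t: 5.37
position: [547.3, 127.8, 113.2]
orientation: [1.86, 2.176, 0.424]
ft_force: [-0.1, -0.0, 0.2]
opening: 34.3
grasp_force: 0.0
```

Run:
```python
from h import *
plan(cur(),pose(tip(38,0,30,22),YAW,22,-90),1);print(bot.read_state()["joint_pos"].round(2))
```

```text
1 x {'dx': 0.03, 'dy': -0.01, 'dz': 0.03, 'ax': 0.02, 'ay': -0.09, 'az': 0.05} | step mm 0.5 deg 0.1
[ 0.37  0.56 -0.98  2.17  1.23  0.6  -1.34]
```

Emit:
jog_arm([
  {"dx": 0, "dy": -0.3, "dz": 0, "ax": 0, "ay": 0, "az": 0, "gripper": 0.4},
  {"dx": 0, "dy": -0.3, "dz": 0, "ax": 0, "ay": 0, "az": 0, "gripper": 0.4},
  {"dx": 0, "dy": -0.3, "dz": 0, "ax": 0, "ay": 0, "az": 0, "gripper": 0.4},
  {"dx": 0, "dy": -0.3, "dz": 0, "ax": 0, "ay": 0, "az": 0, "gripper": 0.4},
])

```text
t: 5.7
position: [536.1, 126.2, 109.1]
orientation: [1.859, 2.176, 0.425]
ft_force: [-0.9, 0.9, 0.2]
opening: 34.2
grasp_force: 0.0
```

Emit:
jog_arm([
  {"dx": 0, "dy": -0.3, "dz": 0, "ax": 0, "ay": 0, "az": 0, "gripper": 0.4},
  {"dx": 0, "dy": -0.3, "dz": 0, "ax": 0, "ay": 0, "az": 0, "gripper": 0.4},
  {"dx": 0, "dy": -0.2, "dz": 0, "ax": 0, "ay": 0, "az": 0, "gripper": 0.4},
  {"dx": 0, "dy": -0.2, "dz": 0, "ax": 0, "ay": 0, "az": 0, "gripper": 0.4},
  {"dx": 0, "dy": 0, "dz": 0, "ax": 0, "ay": 0, "az": 0, "gripper": 0.4},
])

```text
t: 6.12
position: [526.9, 124.9, 105.0]
orientation: [1.859, 2.177, 0.425]
ft_force: [0.1, 0.2, 0.8]
opening: 33.9
grasp_force: 0.0
```

Run:
```python
from h import *
plan(cur(),pose(tip(38,0,30,22),YAW,22,-90),1)
s=bot.read_state();f=bot.grab_frame("wrist");print(s["ft_force"])
cv2.imwrite("pics/w4.png",cv2.resize(f["frame"][120:360,120:420],(750,600),interpolation=cv2.INTER_CUBIC))
```

```text
1 x {'dx': 0.0, 'dy': 2.21, 'dz': 0.05, 'ax': 0.02, 'ay': -0.11, 'az': 0.1} | step mm 22.1 deg 0.2
[0.07875345 0.22438535 0.76528906]
```

View pics/w4.png

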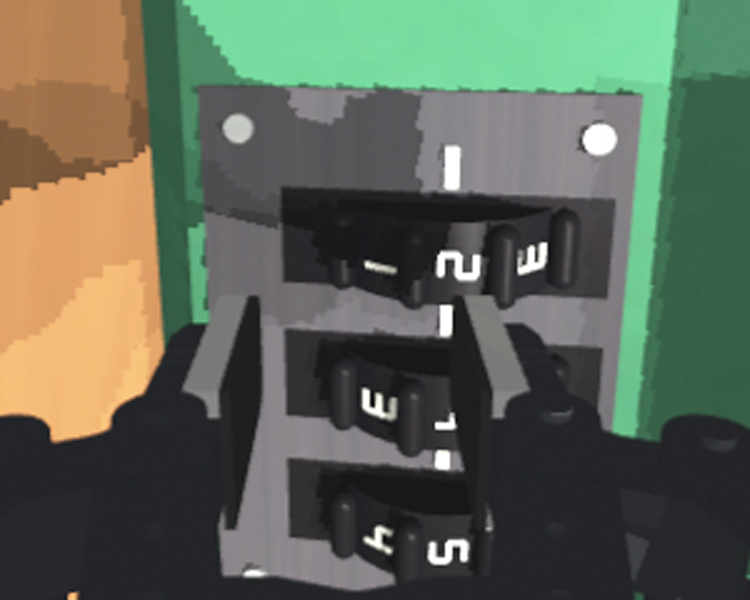

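Run:
```python
from h import *
s,f=pickle.load(open("v2.pkl","rb"));K=f["intrinsics"];H=np.linalg.inv(f["hand_eye"]);np.set_printoptions(precision=3,suppress=True);print(f["hand_eye"])
for X in((0,0,0),(11,17,0),(-11,17,0),(11,-17,0),(11,17,-3),(11,25.5,0),(11,17,-10),(11,17,-20),(11,17,-40)):
    p=K@(H@[*X,1])[:3];p=p[:2]/p[2];print(X,p,"w3",p*1.5,"w4",(p-120)*2.5)
```

```text
[[  -0.      -0.963   -0.271   68.611]
 [   1.      -0.       0.      -0.96 ]
 [  -0.      -0.271    0.963 -178.781]
 [   0.       0.       0.       1.   ]]
(0, 0, 0) [263.596 227.269] w3 [395.394 340.903] w4 [358.99  268.172]
(11, 17, 0) [294.597 208.47 ] w3 [441.895 312.705] w4 [436.492 221.175]
(-11, 17, 0) [293.596 245.477] w3 [440.394 368.216] w4 [433.99  313.693]
(11, -17, 0) [232.643 208.482] w3 [348.964 312.723] w4 [281.606 221.205]
(11, 17, -3) [295.108 210.174] w3 [442.663 315.261] w4 [437.771 225.435]
(11, 25.5, 0) [310.085 208.467] w3 [465.128 312.701] w4 [475.213 221.168]
(11, 17, -10) [296.367 214.365] w3 [444.55  321.547] w4 [440.917 235.912]
(11, 17, -20) [298.339 220.933] w3 [447.509 331.4  ] w4 [445.848 252.333]
(11, 17, -40) [303.047 236.612] w3 [454.571 354.918] w4 [457.618 291.531]
```

The picture shows the left wheel still on 2, because the fingers are floating above it. Judging by pad spacing and image row, the visible tips sit about 43 mm behind the stated TCP, which also fits the zero contact force. I'll return to centre, lower in steps and check.

Emit:
jog_arm([
  {"dx": 0, "dy": 0.8, "dz": 0, "ax": 0, "ay": 0, "az": 0, "gripper": 0.4},
  {"dx": 0, "dy": 0.8, "dz": 0, "ax": 0, "ay": 0, "az": 0, "gripper": 0.4},
  {"dx": 0, "dy": 0.6, "dz": 0, "ax": 0, "ay": 0, "az": 0, "gripper": 0.4},
  {"dx": 0, "dy": 0, "dz": 0.7, "ax": 0, "ay": 0, "az": 0, "gripper": 0.4},
  {"dx": 0, "dy": 0, "dz": 0.7, "ax": 0, "ay": 0, "az": 0, "gripper": 0.4},
  {"dx": 0, "dy": 0, "dz": 0.6, "ax": 0, "ay": 0, "az": 0, "gripper": 0.4},
  {"dx": 0, "dy": 0, "dz": 0.5, "ax": 0, "ay": 0, "az": 0, "gripper": 0.4},
  {"dx": 0, "dy": 0, "dz": 0.5, "ax": 0, "ay": 0, "az": 0, "gripper": 0.4},
  {"dx": 0, "dy": 0, "dz": 0, "ax": 0, "ay": 0, "az": 0, "gripper": 0.4},
])

```text
t: 6.92
position: [558.5, 129.9, 84.8]
orientation: [1.86, 2.177, 0.424]
ft_force: [-0.4, -0.6, 0.6]
opening: 33.9
grasp_force: 0.0
```

Run:
```python
from h import *
plan(cur(),pose(tip(38,0,0,22),YAW,22,-90),1)
s=bot.read_state();f=bot.grab_frame("wrist");print(s["ft_force"],s["joint_pos"].round(2));pickle.dump((s,f),open("v3.pkl","wb"))
cv2.imwrite("pics/w5.png",cv2.resize(f["frame"][120:360,120:420],(750,600),interpolation=cv2.INTER_CUBIC))
```

```text
1 x {'dx': -0.01, 'dy': 0.01, 'dz': -0.02, 'ax': -0.02, 'ay': -0.12, 'az': 0.09} | step mm 0.3 deg 0.2
[-0.38961931 -0.56812886  0.62815123] [ 0.32  0.62 -0.93  2.16  1.35  0.59 -1.43]
```

View pics/w5.png

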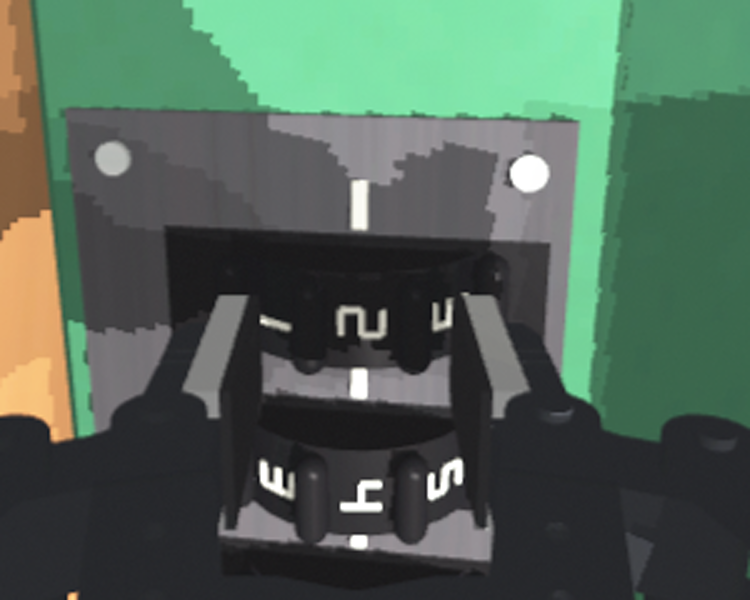

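Confirmed: with the TCP on the wheel axis, the tips are still about 13 mm above the rib centres (tips at (250,297) and (460,297)). I'll lower another 13 mm and push forward.

Emit:
jog_arm([
  {"dx": 0, "dy": 0, "dz": 0.5, "ax": 0, "ay": 0, "az": 0, "gripper": 0.4},
  {"dx": 0, "dy": 0, "dz": 0.4, "ax": 0, "ay": 0, "az": 0, "gripper": 0.4},
  {"dx": 0, "dy": 0, "dz": 0.4, "ax": 0, "ay": 0, "az": 0, "gripper": 0.4},
  {"dx": 0, "dy": -0.3, "dz": 0, "ax": 0, "ay": 0, "az": 0, "gripper": 0.4},
  {"dx": 0, "dy": -0.3, "dz": 0, "ax": 0, "ay": 0, "az": 0, "gripper": 0.4},
  {"dx": 0, "dy": -0.2, "dz": 0, "ax": 0, "ay": 0, "az": 0, "gripper": 0.4},
  {"dx": 0, "dy": -0.2, "dz": 0, "ax": 0, "ay": 0, "az": 0, "gripper": 0.4},
])

```text
t: 7.55
position: [555.9, 129.6, 71.4]
orientation: [1.856, 2.174, 0.428]
ft_force: [1.0, -4.3, 28.0]
opening: 34.1
grasp_force: 13.7
```

Emit:
jog_arm([
  {"dx": 0, "dy": -0.25, "dz": 0, "ax": 0, "ay": 0, "az": 0, "gripper": 0.4},
  {"dx": 0, "dy": -0.25, "dz": 0, "ax": 0, "ay": 0, "az": 0, "gripper": 0.4},
])

```text
t: 7.72
position: [552.2, 129.0, 70.6]
orientation: [1.855, 2.172, 0.43]
ft_force: [-5.9, -6.4, 46.1]
opening: 34.0
grasp_force: 24.0
```

Emit:
jog_arm([
  {"dx": 0, "dy": -0.25, "dz": 0, "ax": 0, "ay": 0, "az": 0, "gripper": 0.4},
  {"dx": 0, "dy": -0.25, "dz": 0, "ax": 0, "ay": 0, "az": 0, "gripper": 0.4},
])

```text
t: 7.88
position: [547.5, 128.3, 69.2]
orientation: [1.854, 2.172, 0.43]
ft_force: [-17.6, -10.5, 62.4]
opening: 34.3
grasp_force: 32.7
```

Run:
```python
from h import *
plan(cur(),pose(tip(38,0,0,22),YAW,22,-90),1)
s=bot.read_state();f=bot.grab_frame("wrist");print(s["ft_force"]);pickle.dump((s,f),open("v4.pkl","wb"))
cv2.imwrite("pics/w6.png",cv2.resize(f["frame"][120:360,120:420],(750,600),interpolation=cv2.INTER_CUBIC))
```

```text
1 x {'dx': -0.02, 'dy': 1.62, 'dz': -1.04, 'ax': 0.43, 'ay': -0.03, 'az': 0.15} | step mm 19.3 deg 0.5
[-17.60553316 -10.46835279  62.3881077 ]
```

View pics/w6.png

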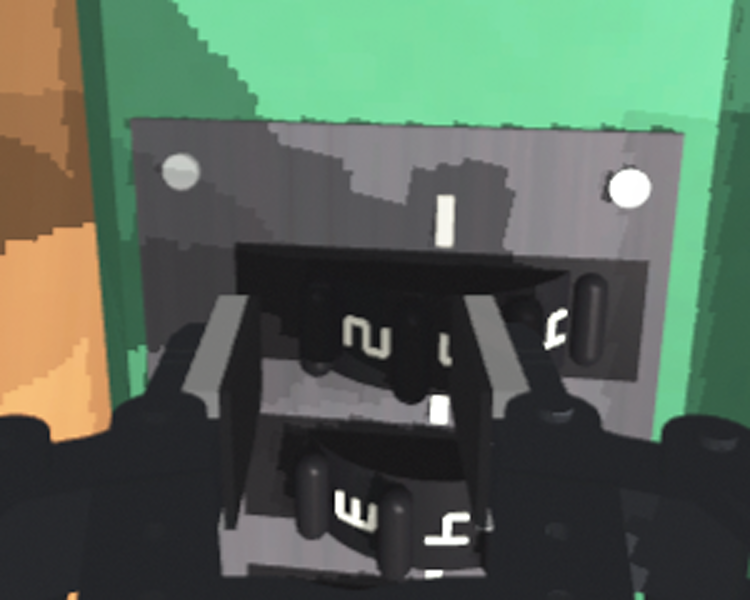

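The wheel has moved on and 3 is at the tick (column 440). The 62 N up-force shows the tip is pressing on the drum, so the tip offset is about 40 mm. I'll lift and re-centre.

Emit:
jog_arm([
  {"dx": 0, "dy": 0, "dz": -0.7, "ax": 0, "ay": 0, "az": 0, "gripper": 0.4},
  {"dx": 0, "dy": 0, "dz": -0.7, "ax": 0, "ay": 0, "az": 0, "gripper": 0.4},
  {"dx": 0, "dy": 0.7, "dz": 0, "ax": 0, "ay": 0, "az": 0, "gripper": 0.4},
  {"dx": 0, "dy": 0.7, "dz": 0, "ax": 0, "ay": 0, "az": 0, "gripper": 0.4},
  {"dx": 0, "dy": 0.6, "dz": 0, "ax": 0, "ay": 0, "az": 0, "gripper": 0.4},
  {"dx": 0, "dy": 0, "dz": 0, "ax": 0, "ay": 0, "az": 0, "gripper": 0.4},
])

```text
t: 8.43
position: [559.0, 130.0, 86.9]
orientation: [1.859, 2.176, 0.426]
ft_force: [0.3, -0.4, 1.3]
opening: 34.0
grasp_force: 0.0
```

Run:
```python
from h import *
s=bot.read_state();f=bot.grab_frame("wrist");print(s["ft_force"])
plan(cur(),pose(tip(38,0,-8.5,22),YAW,22,-90),1);pickle.dump((s,f),open("v5.pkl","wb"))
cv2.imwrite("pics/w7.png",cv2.resize(f["frame"][200:350,180:340],(640,600),interpolation=cv2.INTER_CUBIC))
# digit blobs in left wheel row band
c=cam(f,s)
for a in(22,-14,58):
    r=np.radians(a);print(a,proj(c,F(-30*np.sin(r),38,85+30*np.cos(r))).round(0))
g=cv2.cvtColor(f["frame"],cv2.COLOR_BGR2GRAY);n,l,st,ce=cv2.connectedComponentsWithStats((g>150).astype(np.uint8))
print([(st[i].tolist()) for i in range(1,n) if 10<st[i,4]<200 and 200<st[i,0]<320 and 180<st[i,1]<320])
```

```text
[ 0.26653118 -0.37668244  1.29322209]
1 x {'dx': -0.01, 'dy': -0.05, 'dz': 1.0, 'ax': 0.05, 'ay': -0.12, 'az': 0.07} | step mm 10.0 deg 0.1
22 [261. 249.]
-14 [297. 244.]
58 [226. 244.]
[[258, 191, 7, 20, 140], [220, 235, 13, 15, 54], [290, 235, 14, 15, 63], [252, 242, 19, 12, 105], [258, 266, 7, 12, 84], [288, 301, 15, 17, 117], [222, 302, 13, 15, 97], [254, 310, 17, 12, 102]]
```

Emit:
jog_arm([
  {"dx": 0, "dy": 0, "dz": 0.5, "ax": 0, "ay": 0, "az": 0, "gripper": 0.4},
  {"dx": 0, "dy": 0, "dz": 0.5, "ax": 0, "ay": 0, "az": 0, "gripper": 0.4},
  {"dx": 0, "dy": -0.3, "dz": 0, "ax": 0, "ay": 0, "az": 0, "gripper": 0.4},
  {"dx": 0, "dy": -0.3, "dz": 0, "ax": 0, "ay": 0, "az": 0, "gripper": 0.4},
  {"dx": 0, "dy": -0.3, "dz": 0, "ax": 0, "ay": 0, "az": 0, "gripper": 0.4},
  {"dx": 0, "dy": -0.3, "dz": 0, "ax": 0, "ay": 0, "az": 0, "gripper": 0.4},
])

```text
t: 8.98
position: [550.4, 128.8, 72.7]
orientation: [1.859, 2.177, 0.425]
ft_force: [0.3, 1.5, 0.9]
opening: 34.1
grasp_force: 0.3
```

Emit:
jog_arm([
  {"dx": 0, "dy": -0.3, "dz": 0, "ax": 0, "ay": 0, "az": 0, "gripper": 0.4},
  {"dx": 0, "dy": -0.3, "dz": 0, "ax": 0, "ay": 0, "az": 0, "gripper": 0.4},
  {"dx": 0, "dy": -0.3, "dz": 0, "ax": 0, "ay": 0, "az": 0, "gripper": 0.4},
])

```text
t: 9.23
position: [542.2, 127.3, 69.2]
orientation: [1.859, 2.177, 0.425]
ft_force: [-0.8, 0.7, -0.3]
opening: 34.0
grasp_force: 0.0
```

Emit:
jog_arm([
  {"dx": 0, "dy": 0, "dz": -0.7, "ax": 0, "ay": 0, "az": 0, "gripper": 0.4},
  {"dx": 0, "dy": 0, "dz": -0.8, "ax": 0, "ay": 0, "az": 0, "gripper": 0.4},
  {"dx": 0, "dy": 0.7, "dz": -0.5, "ax": 0, "ay": 0, "az": 0, "gripper": 0.4},
  {"dx": 0, "dy": 0.7, "dz": -0.5, "ax": 0, "ay": 0, "az": 0, "gripper": 0.4},
  {"dx": 0, "dy": 0.7, "dz": -0.5, "ax": 0, "ay": 0, "az": 0, "gripper": 0.4},
  {"dx": 0, "dy": 0, "dz": 0, "ax": 0, "ay": 0, "az": 0, "gripper": 0.4},
])

```text
t: 9.73
position: [551.6, 128.8, 106.2]
orientation: [1.859, 2.175, 0.427]
ft_force: [0.0, -0.1, -0.5]
opening: 34.0
grasp_force: 0.0
```

```bash
cat >> h.py <<'E'
def digits(c,fr,y,sz=(36,28)):
    """patch of each of 3 digit places on wheel y, seen rectified by local projection (front, set, behind)"""
    out=[]
    for a in(58,22,-14):
        r=np.radians(a);u=np.array([-np.sin(r),np.cos(r)]);t=np.array([-np.cos(r),-np.sin(r)])
        q=[]
        for yy,tt in((7,-6),(-7,-6),(-7,6),(7,6)):
            p=30*u+tt*t;q.append(proj(c,F(p[0],y+yy,85+p[1])))
        M=cv2.getPerspectiveTransform(np.float32(q),np.float32([[0,0],[42,0],[42,36],[0,36]]))
        out.append(cv2.warpPerspective(fr,M,(42,36)))
    return out
E
python3 - <<'E'
from h import *
s=bot.read_state();f=bot.grab_frame("wrist");pickle.dump((s,f),open("v6.pkl","wb"));print(s["t"],s["ft_force"])
rows=[]
for v,ys in(("v3",(38,0)),("v5",(38,0)),("v6",(38,0))):
    S,G=pickle.load(open(v+".pkl","rb"));rows.append(np.hstack([p for y in ys for p in digits(cam(G,S),G["frame"],y)]))
cv2.imwrite("pics/d1.png",cv2.resize(np.vstack(rows),None,fx=2.5,fy=2.5))
plan(cur(),pose(tip(38,0,-8.5,22),YAW,22,-90),1)
E
```

```text
9.7333 [ 0.00945337 -0.06975174 -0.47964201]
1 x {'dx': 0.01, 'dy': -0.07, 'dz': 3.02, 'ax': 0.09, 'ay': -0.1, 'az': 0.06} | step mm 30.2 deg 0.1
```

```bash
cat >> h.py <<'E'
def templ():
    T={}
    for v,ys in(("v1",((38,2),(0,4),(-38,5))),("v2",((38,2),(0,4),(-38,5))),("v3",((38,2),))):
        S,G=pickle.load(open(v+".pkl","rb"));c=cam(G,S)
        for y,d in ys:
            for k,p in zip((d-1,d,d+1),digits(c,G["frame"],y)): T.setdefault(k,[]).append(p)
    return T
def read(c,fr,y,T):
    """score of every known digit at the three places"""
    for nm,p in zip(("front","set","behind"),digits(c,fr,y)):
        g=cv2.copyMakeBorder(cv2.cvtColor(p,cv2.COLOR_BGR2GRAY),5,5,5,5,cv2.BORDER_REPLICATE)
        print(y,nm,{k:round(float(max(cv2.matchTemplate(g,cv2.cvtColor(t,cv2.COLOR_BGR2GRAY),cv2.TM_CCOEFF_NORMED).max() for t in v)),2) for k,v in sorted(T.items())})
E
python3 - <<'E'
from h import *
T=templ()
for v in("v5","v6"):
    S,G=pickle.load(open(v+".pkl","rb"));print(v)
    for y in(38,0): read(cam(G,S),G["frame"],y,T)
E
```

```text
v5
38 front {1: 0.4, 2: 0.83, 3: 0.71, 4: 0.55, 5: 0.56, 6: 0.66}
38 set {1: 0.61, 2: 0.79, 3: 0.86, 4: 0.61, 5: 0.73, 6: 0.63}
38 behind {1: 0.56, 2: 0.42, 3: 0.62, 4: 0.92, 5: 0.66, 6: 0.64}
0 front {1: 0.62, 2: 0.77, 3: 0.97, 4: 0.69, 5: 0.81, 6: 0.81}
0 set {1: 0.66, 2: 0.46, 3: 0.64, 4: 0.98, 5: 0.7, 6: 0.63}
0 behind {1: 0.43, 2: 0.71, 3: 0.88, 4: 0.67, 5: 0.98, 6: 0.92}
v6
38 front {1: 0.73, 2: 0.74, 3: 0.94, 4: 0.68, 5: 0.81, 6: 0.77}
38 set {1: 0.7, 2: 0.37, 3: 0.59, 4: 0.9, 5: 0.61, 6: 0.52}
38 behind {1: 0.46, 2: 0.68, 3: 0.87, 4: 0.66, 5: 0.96, 6: 0.88}
0 front {1: 0.61, 2: 0.78, 3: 0.98, 4: 0.7, 5: 0.82, 6: 0.83}
0 set {1: 0.67, 2: 0.46, 3: 0.64, 4: 0.97, 5: 0.68, 6: 0.62}
0 behind {1: 0.43, 2: 0.72, 3: 0.89, 4: 0.66, 5: 0.98, 6: 0.92}
```

The digit reader confirms the left wheel is on 4. Now the right wheel.

Emit:
jog_arm([
  {"dx": -1.9, "dy": 0, "dz": 0, "ax": 0, "ay": 0, "az": 0, "gripper": 0.4},
  {"dx": -1.9, "dy": 0, "dz": 0, "ax": 0, "ay": 0, "az": 0, "gripper": 0.4},
  {"dx": -1.9, "dy": 0, "dz": 0, "ax": 0, "ay": 0, "az": 0, "gripper": 0.4},
  {"dx": -1.9, "dy": 0, "dz": 0, "ax": 0, "ay": 0, "az": 0, "gripper": 0.4},
  {"dx": 0, "dy": 0, "dz": 0, "ax": 0, "ay": 0, "az": 0, "gripper": 0.4},
])

```text
t: 10.2
position: [562.2, 49.5, 103.8]
orientation: [1.863, 2.173, 0.421]
ft_force: [0.3, -0.4, 0.0]
opening: 34.5
grasp_force: 0.0
```

Run:
```python
from h import *
plan(cur(),pose(tip(-38,0,-8.5,22),YAW,22,-90),1)
```

```text
1 x {'dx': 0.4, 'dy': 0.1, 'dz': 2.92, 'ax': -0.07, 'ay': 0.06, 'az': -0.1} | step mm 29.5 deg 0.1
```

Emit:
jog_arm([
  {"dx": 0.4, "dy": 0.1, "dz": 0.9, "ax": 0, "ay": 0, "az": 0, "gripper": 0.4},
  {"dx": 0, "dy": 0, "dz": 0.8, "ax": 0, "ay": 0, "az": 0, "gripper": 0.4},
  {"dx": 0, "dy": 0, "dz": 0.7, "ax": 0, "ay": 0, "az": 0, "gripper": 0.4},
  {"dx": 0, "dy": 0, "dz": 0.5, "ax": 0, "ay": 0, "az": 0, "gripper": 0.4},
  {"dx": 0, "dy": 0, "dz": 0, "ax": 0, "ay": 0, "az": 0, "gripper": 0.4},
])

```text
t: 10.62
position: [573.0, 59.8, 77.3]
orientation: [1.86, 2.178, 0.424]
ft_force: [-0.7, 0.8, -0.3]
opening: 34.1
grasp_force: 0.0
```

Emit:
jog_arm([
  {"dx": 0, "dy": -0.3, "dz": 0, "ax": 0, "ay": 0, "az": 0, "gripper": 0.4},
  {"dx": 0, "dy": -0.3, "dz": 0, "ax": 0, "ay": 0, "az": 0, "gripper": 0.4},
  {"dx": 0, "dy": -0.3, "dz": 0, "ax": 0, "ay": 0, "az": 0, "gripper": 0.4},
  {"dx": 0, "dy": -0.3, "dz": 0, "ax": 0, "ay": 0, "az": 0, "gripper": 0.4},
  {"dx": 0, "dy": -0.3, "dz": 0, "ax": 0, "ay": 0, "az": 0, "gripper": 0.4},
  {"dx": 0, "dy": -0.3, "dz": 0, "ax": 0, "ay": 0, "az": 0, "gripper": 0.4},
  {"dx": 0, "dy": -0.3, "dz": 0, "ax": 0, "ay": 0, "az": 0, "gripper": 0.4},
])

```text
t: 11.2
position: [554.0, 56.1, 70.4]
orientation: [1.859, 2.176, 0.424]
ft_force: [0.3, -0.1, 0.4]
opening: 34.2
grasp_force: 0.0
```

Emit:
jog_arm([
  {"dx": 0, "dy": 0, "dz": -0.7, "ax": 0, "ay": 0, "az": 0, "gripper": 0.4},
  {"dx": 0, "dy": 0, "dz": -0.8, "ax": 0, "ay": 0, "az": 0, "gripper": 0.4},
  {"dx": 0, "dy": 0.7, "dz": 0, "ax": 0, "ay": 0, "az": 0, "gripper": 0.4},
  {"dx": 0, "dy": 0.7, "dz": 0, "ax": 0, "ay": 0, "az": 0, "gripper": 0.4},
  {"dx": 0, "dy": 0.7, "dz": 0, "ax": 0, "ay": 0, "az": 0, "gripper": 0.4},
  {"dx": 0, "dy": 0, "dz": 0, "ax": 0, "ay": 0, "az": 0, "gripper": 0.4},
])

```text
t: 11.7
position: [568.9, 58.6, 92.8]
orientation: [1.859, 2.176, 0.426]
ft_force: [-0.6, -0.2, 0.2]
opening: 34.4
grasp_force: 0.0
```

Run:
```python
from h import *
plan(cur(),pose(tip(-38,0,-8.5,22),YAW,22,-90),1);T=templ()
s=bot.read_state();f=bot.grab_frame("wrist");print(s["joint_pos"].round(2))
for y in(38,0,-38): read(cam(f,s),f["frame"],y,T)
```

```text
1 x {'dx': -0.4, 'dy': -0.24, 'dz': 1.59, 'ax': 0.08, 'ay': -0.11, 'az': 0.06} | step mm 16.6 deg 0.2
[ 0.49  0.59 -0.92  2.16  1.28  0.52 -1.22]
38 front {1: 0.59, 2: 0.77, 3: 0.95, 4: 0.64, 5: 0.8, 6: 0.79}
38 set {1: 0.61, 2: 0.48, 3: 0.58, 4: 0.93, 5: 0.65, 6: 0.56}
38 behind {1: 0.44, 2: 0.72, 3: 0.89, 4: 0.65, 5: 0.95, 6: 0.88}
0 front {1: 0.62, 2: 0.79, 3: 0.94, 4: 0.63, 5: 0.81, 6: 0.78}
0 set {1: 0.57, 2: 0.5, 3: 0.59, 4: 0.93, 5: 0.67, 6: 0.59}
0 behind {1: 0.4, 2: 0.72, 3: 0.88, 4: 0.64, 5: 0.96, 6: 0.91}
-38 front {1: 0.41, 2: 0.53, 3: 0.65, 4: 0.75, 5: 0.77, 6: 0.71}
-38 set {1: 0.51, 2: 0.73, 3: 0.78, 4: 0.65, 5: 0.86, 6: 0.84}
-38 behind {1: 0.7, 2: 0.53, 3: 0.72, 4: 0.74, 5: 0.67, 6: 0.52}
```

Emit:
jog_arm([
  {"dx": -0.4, "dy": -0.2, "dz": 0.6, "ax": 0, "ay": 0, "az": 0, "gripper": 0.4},
  {"dx": 0, "dy": 0, "dz": 0.6, "ax": 0, "ay": 0, "az": 0, "gripper": 0.4},
  {"dx": 0, "dy": 0, "dz": 0.4, "ax": 0, "ay": 0, "az": 0, "gripper": 0.4},
  {"dx": 0, "dy": -0.3, "dz": 0, "ax": 0, "ay": 0, "az": 0, "gripper": 0.4},
  {"dx": 0, "dy": -0.3, "dz": 0, "ax": 0, "ay": 0, "az": 0, "gripper": 0.4},
  {"dx": 0, "dy": -0.3, "dz": 0, "ax": 0, "ay": 0, "az": 0, "gripper": 0.4},
  {"dx": 0, "dy": -0.3, "dz": 0, "ax": 0, "ay": 0, "az": 0, "gripper": 0.4},
  {"dx": 0, "dy": -0.3, "dz": 0, "ax": 0, "ay": 0, "az": 0, "gripper": 0.4},
  {"dx": 0, "dy": -0.3, "dz": 0, "ax": 0, "ay": 0, "az": 0, "gripper": 0.4},
  {"dx": 0, "dy": -0.3, "dz": 0, "ax": 0, "ay": 0, "az": 0, "gripper": 0.4},
])

```text
t: 12.58
position: [553.1, 52.1, 68.8]
orientation: [1.859, 2.177, 0.425]
ft_force: [0.5, 0.9, -1.0]
opening: 33.9
grasp_force: 0.0
```

Emit:
jog_arm([
  {"dx": 0, "dy": 0, "dz": -0.7, "ax": 0, "ay": 0, "az": 0, "gripper": 0.4},
  {"dx": 0, "dy": 0, "dz": -0.8, "ax": 0, "ay": 0, "az": 0, "gripper": 0.4},
  {"dx": 0, "dy": 0, "dz": -0.8, "ax": 0, "ay": 0, "az": 0, "gripper": 0},
  {"dx": 0, "dy": 0, "dz": -0.8, "ax": 0, "ay": 0, "az": 0, "gripper": 0},
  {"dx": 0, "dy": 0, "dz": -1, "ax": 0, "ay": 0, "az": 0, "gripper": 0},
  {"dx": 0, "dy": 0, "dz": 0, "ax": 0, "ay": 0, "az": 0, "gripper": 0},
  {"dx": 0, "dy": 0, "dz": 0, "ax": 0, "ay": 0, "az": 0, "gripper": 0},
  {"dx": 0, "dy": 0, "dz": 0, "ax": 0, "ay": 0, "az": 0, "gripper": 0},
])

```text
t: 13.25
position: [538.4, 49.5, 106.5]
orientation: [1.859, 2.176, 0.425]
ft_force: [-0.3, -0.1, -0.3]
opening: -0.5
grasp_force: 0.0
```

Run:
```python
from h import *
T=templ()
s=bot.read_state();f=bot.grab_frame("wrist")
for y in(38,0,-38): read(cam(f,s),f["frame"],y,T)
cv2.imwrite("pics/d2.png",cv2.resize(np.vstack([np.hstack(digits(cam(f,s),f["frame"],y)) for y in (38,0,-38)]),None,fx=4,fy=4))
plan(cur(),pose(tip(0,21,-9.5,24),YAW,24,-90),1)
```

```text
38 front {1: 0.58, 2: 0.8, 3: 0.94, 4: 0.64, 5: 0.84, 6: 0.8}
38 set {1: 0.63, 2: 0.46, 3: 0.6, 4: 0.94, 5: 0.66, 6: 0.59}
38 behind {1: 0.48, 2: 0.67, 3: 0.84, 4: 0.71, 5: 0.92, 6: 0.85}
0 front {1: 0.6, 2: 0.81, 3: 0.95, 4: 0.65, 5: 0.85, 6: 0.82}
0 set {1: 0.6, 2: 0.46, 3: 0.58, 4: 0.94, 5: 0.66, 6: 0.59}
0 behind {1: 0.46, 2: 0.68, 3: 0.85, 4: 0.71, 5: 0.93, 6: 0.87}
-38 front {1: 0.41, 2: 0.75, 3: 0.85, 4: 0.66, 5: 0.89, 6: 0.93}
-38 set {1: 0.71, 2: 0.5, 3: 0.66, 4: 0.66, 5: 0.63, 6: 0.5}
-38 behind {1: 0.5, 2: 0.82, 3: 0.86, 4: 0.74, 5: 0.86, 6: 0.91}
1 x {'dx': 3.8, 'dy': 0.12, 'dz': 4.22, 'ax': -1.99, 'ay': -0.12, 'az': 0.08} | step mm 56.8 deg 2.0
```

View pics/d2.png

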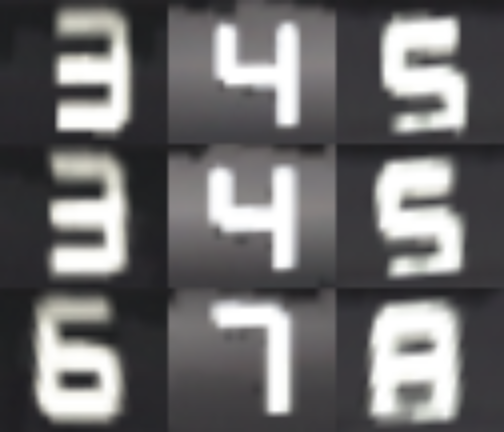

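The set digits now read 4, 4, 7 (middle column). The middle wheel has to go back by 2. I'll use the shut fingers in front of the rib.

Run:
```python
from h import *
plan(cur(),pose(tip(0,26,-7,22),YAW,22,-90),1)
```

```text
1 x {'dx': 3.8, 'dy': -0.41, 'dz': 3.9, 'ax': 0.01, 'ay': -0.12, 'az': 0.08} | step mm 54.6 deg 0.1
```

Emit:
jog_arm([
  {"dx": 1.3, "dy": -0.4, "dz": 0, "ax": 0, "ay": 0, "az": 0, "gripper": 0},
  {"dx": 1.3, "dy": 0, "dz": 0, "ax": 0, "ay": 0, "az": 0, "gripper": 0},
  {"dx": 1.2, "dy": 0, "dz": 0, "ax": 0, "ay": 0, "az": 0, "gripper": 0},
  {"dx": 0, "dy": 0, "dz": 1, "ax": 0, "ay": 0, "az": 0, "gripper": 0},
  {"dx": 0, "dy": 0, "dz": 1, "ax": 0, "ay": 0, "az": 0, "gripper": 0},
  {"dx": 0, "dy": 0, "dz": 0.8, "ax": 0, "ay": 0, "az": 0, "gripper": 0},
  {"dx": 0, "dy": 0, "dz": 0.6, "ax": 0, "ay": 0, "az": 0, "gripper": 0},
  {"dx": 0, "dy": 0, "dz": 0.5, "ax": 0, "ay": 0, "az": 0, "gripper": 0},
  {"dx": 0, "dy": 0, "dz": 0, "ax": 0, "ay": 0, "az": 0, "gripper": 0},
])

```text
t: 14.05
position: [543.0, 89.2, 68.1]
orientation: [1.86, 2.178, 0.424]
ft_force: [-0.0, -0.2, -0.3]
opening: -0.2
grasp_force: 0.0
```

Emit:
jog_arm([
  {"dx": 0, "dy": 0.25, "dz": 0, "ax": 0, "ay": 0, "az": 0, "gripper": 0},
  {"dx": 0, "dy": 0.25, "dz": 0, "ax": 0, "ay": 0, "az": 0, "gripper": 0},
  {"dx": 0, "dy": 0.25, "dz": 0, "ax": 0, "ay": 0, "az": 0, "gripper": 0},
  {"dx": 0, "dy": 0.25, "dz": 0, "ax": 0, "ay": 0, "az": 0, "gripper": 0},
])

```text
t: 14.38
position: [552.5, 90.4, 73.4]
orientation: [1.859, 2.176, 0.425]
ft_force: [-4.0, -0.3, 1.5]
opening: 0.3
grasp_force: 1.4
```

Emit:
jog_arm([
  {"dx": 0, "dy": 0.25, "dz": 0, "ax": 0, "ay": 0, "az": 0, "gripper": 0},
  {"dx": 0, "dy": 0.25, "dz": 0, "ax": 0, "ay": 0, "az": 0, "gripper": 0},
  {"dx": 0, "dy": 0.2, "dz": 0, "ax": 0, "ay": 0, "az": 0, "gripper": 0},
])

```text
t: 14.63
position: [559.3, 91.5, 76.0]
orientation: [1.859, 2.176, 0.425]
ft_force: [-0.9, -0.7, -0.3]
opening: 0.1
grasp_force: 0.2
```

Run:
```python
from h import *
T=templ();plan(cur(),pose(tip(0,26,-7,22),YAW,22,-90),1)
s=bot.read_state();f=bot.grab_frame("wrist");pickle.dump((s,f),open("v7.pkl","wb"))
for y in(0,): read(cam(f,s),f["frame"],y,T)
```

```text
1 x {'dx': 0.01, 'dy': -1.8, 'dz': 0.05, 'ax': 0.06, 'ay': -0.11, 'az': 0.08} | step mm 18.0 deg 0.1
0 front {1: 0.11, 2: 0.17, 3: 0.12, 4: 0.34, 5: 0.22, 6: -0.02}
0 set {1: 0.18, 2: 0.12, 3: 0.22, 4: 0.05, 5: 0.09, 6: 0.18}
0 behind {1: 0.26, 2: 0.16, 3: 0.22, 4: 0.08, 5: 0.09, 6: 0.1}
```

Emit:
jog_arm([
  {"dx": 0, "dy": 0, "dz": -0.8, "ax": 0, "ay": 0, "az": 0, "gripper": 0},
  {"dx": 0, "dy": 0, "dz": -0.8, "ax": 0, "ay": 0, "az": 0, "gripper": 0},
  {"dx": 0, "dy": -0.9, "dz": 0, "ax": 0, "ay": 0, "az": 0, "gripper": 0},
  {"dx": 0, "dy": -0.9, "dz": 0, "ax": 0, "ay": 0, "az": 0, "gripper": 0},
  {"dx": 0, "dy": -1.5, "dz": 0, "ax": 0, "ay": 0, "az": 0, "gripper": 0},
  {"dx": 0, "dy": -1.5, "dz": 0, "ax": 0, "ay": 0, "az": 0, "gripper": 0},
  {"dx": 0, "dy": 0, "dz": 0, "ax": 0, "ay": 0, "az": 0, "gripper": 0},
  {"dx": 0, "dy": 0, "dz": 0, "ax": 0, "ay": 0, "az": 0, "gripper": 0},
])

```text
t: 15.35
position: [509.0, 83.6, 72.6]
orientation: [1.858, 2.177, 0.425]
ft_force: [0.4, -0.1, -0.0]
opening: -0.2
grasp_force: 0.0
```

Run:
```python
from h import *
T=templ();plan(cur(),pose(tip(0,26,-7,22),YAW,22,-90),1)
s=bot.read_state();f=bot.grab_frame("wrist");pickle.dump((s,f),open("v7.pkl","wb"))
for y in(38,0,): read(cam(f,s),f["frame"],y,T)
```

```text
1 x {'dx': -0.0, 'dy': 3.06, 'dz': 1.65, 'ax': 0.03, 'ay': -0.11, 'az': 0.12} | step mm 34.7 deg 0.2
38 front {1: 0.59, 2: 0.77, 3: 0.92, 4: 0.63, 5: 0.82, 6: 0.77}
38 set {1: 0.61, 2: 0.44, 3: 0.58, 4: 0.92, 5: 0.63, 6: 0.59}
38 behind {1: 0.53, 2: 0.63, 3: 0.84, 4: 0.7, 5: 0.78, 6: 0.79}
0 front {1: 0.3, 2: 0.45, 3: 0.45, 4: 0.24, 5: 0.42, 6: 0.35}
0 set {1: 0.19, 2: 0.34, 3: 0.39, 4: 0.07, 5: 0.36, 6: 0.29}
0 behind {1: 0.06, 2: 0.15, 3: 0.17, 4: -0.07, 5: 0.15, 6: 0.21}
```

Emit:
jog_arm([
  {"dx": -0.8, "dy": 0.8, "dz": -1, "ax": 0, "ay": 0, "az": 0, "gripper": 0},
  {"dx": -1, "dy": 1.1, "dz": -1, "ax": 0, "ay": 0, "az": 0, "gripper": 0},
  {"dx": -1, "dy": 1.1, "dz": -1, "ax": 0, "ay": 0, "az": 0, "gripper": 0},
  {"dx": 0, "dy": 0, "dz": 0, "ax": 0, "ay": 0, "az": 0, "gripper": 0},
  {"dx": 0, "dy": 0, "dz": 0, "ax": 0, "ay": 0, "az": 0, "gripper": 0},
])

```text
t: 15.82
position: [530.8, 58.0, 112.2]
orientation: [1.86, 2.173, 0.426]
ft_force: [-0.1, 1.0, 0.0]
opening: 0.1
grasp_force: 0.0
```

Run:
```python
from h import *
T=templ();plan(cur(),pose(tip(0,26,-7,22),YAW,22,-90),1)
s=bot.read_state();f=bot.grab_frame("wrist");pickle.dump((s,f),open("v7.pkl","wb"))
for y in(38,0,-38): read(cam(f,s),f["frame"],y,T)
```

```text
1 x {'dx': 2.86, 'dy': -0.07, 'dz': 4.66, 'ax': 0.14, 'ay': -0.07, 'az': -0.01} | step mm 54.7 deg 0.2
38 front {1: 0.59, 2: 0.8, 3: 0.94, 4: 0.62, 5: 0.84, 6: 0.8}
38 set {1: 0.62, 2: 0.47, 3: 0.6, 4: 0.94, 5: 0.66, 6: 0.59}
38 behind {1: 0.48, 2: 0.67, 3: 0.83, 4: 0.73, 5: 0.91, 6: 0.89}
0 front {1: 0.16, 2: 0.22, 3: 0.31, 4: 0.07, 5: 0.32, 6: 0.31}
0 set {1: 0.25, 2: 0.35, 3: 0.38, 4: 0.06, 5: 0.34, 6: 0.32}
0 behind {1: 0.14, 2: 0.16, 3: 0.23, 4: -0.03, 5: 0.16, 6: 0.27}
-38 front {1: 0.4, 2: 0.69, 3: 0.8, 4: 0.62, 5: 0.79, 6: 0.83}
-38 set {1: 0.73, 2: 0.5, 3: 0.68, 4: 0.67, 5: 0.64, 6: 0.51}
-38 behind {1: 0.51, 2: 0.81, 3: 0.86, 4: 0.75, 5: 0.86, 6: 0.9}
```

```bash
cat >> h.py <<'E'
def prof(c,fr,y):
    g=cv2.cvtColor(fr,cv2.COLOR_BGR2GRAY);o=[]
    for a in range(-35,81,4):
        r=np.radians(a);ps=[proj(c,F(-30*np.sin(r),y+t,85+30*np.cos(r))) for t in np.linspace(-6,6,13)]
        o.append((a,int(max(g[int(round(p[1])),int(round(p[0]))] for p in ps))))
    print(y,o)
E
python3 - <<'E'
from h import *
s,f=pickle.load(open("v7.pkl","rb"))
for y in(38,0): prof(cam(f,s),f["frame"],y)
cv2.imwrite("pics/w8.png",cv2.resize(f["frame"][120:330,130:410],(800,600),interpolation=cv2.INTER_CUBIC))
E
```

```text
38 [(-35, 45), (-31, 40), (-27, 33), (-23, 254), (-19, 255), (-15, 255), (-11, 255), (-7, 249), (-3, 71), (1, 123), (5, 48), (9, 45), (13, 111), (17, 255), (21, 255), (25, 255), (29, 255), (33, 66), (37, 65), (41, 114), (45, 45), (49, 205), (53, 186), (57, 255), (61, 238), (65, 255), (69, 41), (73, 53), (77, 67)]
0 [(-35, 58), (-31, 84), (-27, 122), (-23, 87), (-19, 48), (-15, 38), (-11, 55), (-7, 254), (-3, 255), (1, 255), (5, 255), (9, 204), (13, 57), (17, 122), (21, 49), (25, 31), (29, 255), (33, 255), (37, 255), (41, 255), (45, 255), (49, 48), (53, 58), (57, 105), (61, 51), (65, 51), (69, 178), (73, 187), (77, 189)]
```

View pics/w8.png

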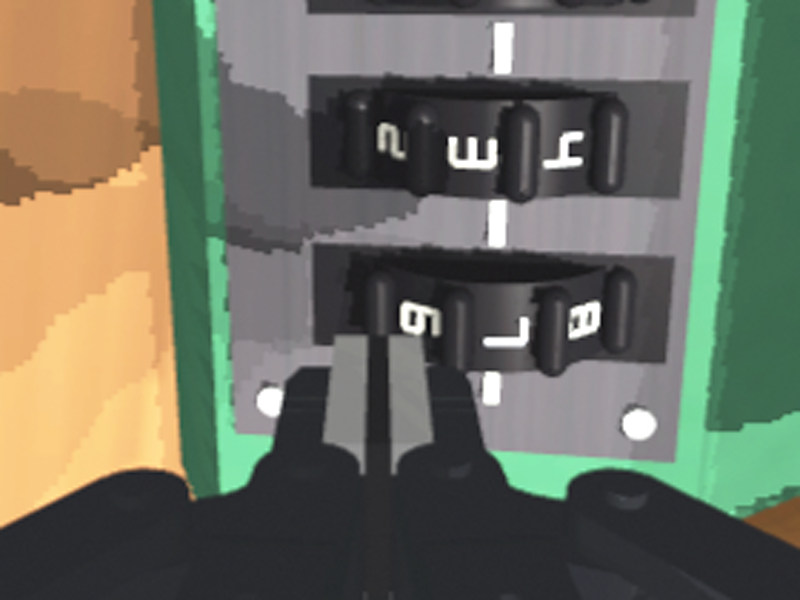

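The picture shows left 4 (out of frame), right 7, and the middle wheel balanced between 3 (470,152) and 4 (565,150). It needs a bit more push, with the tip slightly higher.

Emit:
jog_arm([
  {"dx": 1.4, "dy": 0.5, "dz": 0, "ax": 0, "ay": 0, "az": 0, "gripper": 0},
  {"dx": 1.4, "dy": 0.4, "dz": 0, "ax": 0, "ay": 0, "az": 0, "gripper": 0},
  {"dx": 0, "dy": 0, "dz": 1.2, "ax": 0, "ay": 0, "az": 0, "gripper": 0},
  {"dx": 0, "dy": 0, "dz": 1.2, "ax": 0, "ay": 0, "az": 0, "gripper": 0},
  {"dx": 0, "dy": 0, "dz": 1.2, "ax": 0, "ay": 0, "az": 0, "gripper": 0},
  {"dx": 0, "dy": 0, "dz": 0.9, "ax": 0, "ay": 0, "az": 0, "gripper": 0},
  {"dx": 0, "dy": 0, "dz": 0, "ax": 0, "ay": 0, "az": 0, "gripper": 0},
  {"dx": 0, "dy": 0, "dz": 0, "ax": 0, "ay": 0, "az": 0, "gripper": 0},
])

```text
t: 16.53
position: [549.4, 91.0, 72.4]
orientation: [1.859, 2.179, 0.424]
ft_force: [0.8, -0.2, 0.5]
opening: -0.3
grasp_force: 0.0
```

Run:
```python
from h import *
plan(cur(),pose(tip(0,4.5,-5.3,22),YAW,22,-90),1)
```

```text
1 x {'dx': -0.1, 'dy': 1.4, 'dz': -0.08, 'ax': -0.06, 'ay': -0.18, 'az': 0.14} | step mm 14.1 deg 0.2
```

Emit:
jog_arm([
  {"dx": 0, "dy": 0.3, "dz": 0, "ax": 0, "ay": 0, "az": 0, "gripper": 0},
  {"dx": 0, "dy": 0.3, "dz": 0, "ax": 0, "ay": 0, "az": 0, "gripper": 0},
  {"dx": 0, "dy": 0.3, "dz": -0.08, "ax": 0, "ay": 0, "az": 0, "gripper": 0},
  {"dx": 0, "dy": 0.3, "dz": 0, "ax": 0, "ay": 0, "az": 0, "gripper": 0},
  {"dx": 0, "dy": 0.2, "dz": 0, "ax": 0, "ay": 0, "az": 0, "gripper": 0},
])

```text
t: 16.95
position: [563.4, 92.1, 79.9]
orientation: [1.859, 2.176, 0.426]
ft_force: [-4.3, -0.6, 7.4]
opening: 0.1
grasp_force: 3.7
```

Emit:
jog_arm([
  {"dx": 0, "dy": 0, "dz": -0.8, "ax": 0, "ay": 0, "az": 0, "gripper": 0},
  {"dx": 0, "dy": 0, "dz": -1, "ax": 0, "ay": 0, "az": 0, "gripper": 0},
  {"dx": -1, "dy": -0.7, "dz": -1.3, "ax": 0, "ay": 0, "az": 0, "gripper": 0},
  {"dx": -1, "dy": -0.7, "dz": -1.3, "ax": 0, "ay": 0, "az": 0, "gripper": 0},
  {"dx": -1, "dy": -0.7, "dz": 0, "ax": 0, "ay": 0, "az": 0, "gripper": 0},
  {"dx": 0, "dy": 0, "dz": 0, "ax": 0, "ay": 0, "az": 0, "gripper": 0},
  {"dx": 0, "dy": 0, "dz": 0, "ax": 0, "ay": 0, "az": 0, "gripper": 0},
])

```text
t: 17.53
position: [532.1, 56.0, 111.9]
orientation: [1.86, 2.175, 0.424]
ft_force: [-0.3, 0.3, 0.4]
opening: -0.1
grasp_force: 0.0
```

Run:
```python
from h import *
T=templ();s=bot.read_state();f=bot.grab_frame("wrist");c=cam(f,s)
prof(c,f["frame"],0);read(c,f["frame"],0,T)
plan(cur(),pose(tip(0,26,-7,22),YAW,22,-90),1)
```

```text
0 [(-35, 46), (-31, 39), (-27, 40), (-23, 222), (-19, 255), (-15, 255), (-11, 255), (-7, 255), (-3, 73), (1, 126), (5, 48), (9, 59), (13, 248), (17, 255), (21, 255), (25, 255), (29, 255), (33, 65), (37, 66), (41, 104), (45, 47), (49, 164), (53, 212), (57, 241), (61, 228), (65, 231), (69, 40), (73, 49), (77, 61)]
0 front {1: 0.42, 2: 0.94, 3: 0.84, 4: 0.47, 5: 0.72, 6: 0.79}
0 set {1: 0.51, 2: 0.81, 3: 0.9, 4: 0.67, 5: 0.82, 6: 0.76}
0 behind {1: 0.64, 2: 0.5, 3: 0.67, 4: 0.95, 5: 0.68, 6: 0.67}
1 x {'dx': 3.0, 'dy': -0.17, 'dz': 4.59, 'ax': 0.04, 'ay': -0.12, 'az': 0.06} | step mm 54.9 deg 0.1
```

Emit:
jog_arm([
  {"dx": 1.0, "dy": -0.2, "dz": 0, "ax": 0, "ay": 0, "az": 0, "gripper": 0},
  {"dx": 1.0, "dy": 0, "dz": 0, "ax": 0, "ay": 0, "az": 0, "gripper": 0},
  {"dx": 1.0, "dy": 0, "dz": 0.6, "ax": 0, "ay": 0, "az": 0, "gripper": 0},
  {"dx": 0, "dy": 0, "dz": 1, "ax": 0, "ay": 0, "az": 0, "gripper": 0},
  {"dx": 0, "dy": 0, "dz": 1, "ax": 0, "ay": 0, "az": 0, "gripper": 0},
  {"dx": 0, "dy": 0, "dz": 1, "ax": 0, "ay": 0, "az": 0, "gripper": 0},
  {"dx": 0, "dy": 0, "dz": 1, "ax": 0, "ay": 0, "az": 0, "gripper": 0},
  {"dx": 0, "dy": 0, "dz": 0, "ax": 0, "ay": 0, "az": 0, "gripper": 0},
  {"dx": 0, "dy": 0.3, "dz": 0, "ax": 0, "ay": 0, "az": 0, "gripper": 0},
  {"dx": 0, "dy": 0.3, "dz": 0, "ax": 0, "ay": 0, "az": 0, "gripper": 0},
  {"dx": 0, "dy": 0.3, "dz": 0, "ax": 0, "ay": 0, "az": 0, "gripper": 0},
  {"dx": 0, "dy": 0.3, "dz": -0.05, "ax": 0, "ay": 0, "az": 0, "gripper": 0},
])

```text
t: 18.58
position: [553.4, 90.7, 74.2]
orientation: [1.859, 2.176, 0.425]
ft_force: [-2.9, -0.4, 0.8]
opening: -0.2
grasp_force: 1.2
```

Emit:
jog_arm([
  {"dx": 0, "dy": 0.3, "dz": -0.05, "ax": 0, "ay": 0, "az": 0, "gripper": 0},
  {"dx": 0, "dy": 0.3, "dz": -0.1, "ax": 0, "ay": 0, "az": 0, "gripper": 0},
  {"dx": 0, "dy": 0.3, "dz": 0, "ax": 0, "ay": 0, "az": 0, "gripper": 0},
  {"dx": 0, "dy": 0.1, "dz": 0, "ax": 0, "ay": 0, "az": 0, "gripper": 0},
])

```text
t: 18.92
position: [562.7, 92.0, 79.4]
orientation: [1.859, 2.175, 0.426]
ft_force: [-1.8, -0.5, 4.3]
opening: 0.3
grasp_force: 2.3
```

Emit:
jog_arm([
  {"dx": 0, "dy": 0, "dz": -0.8, "ax": 0, "ay": 0, "az": 0, "gripper": 0},
  {"dx": 0, "dy": 0, "dz": -1, "ax": 0, "ay": 0, "az": 0, "gripper": 0},
  {"dx": -1, "dy": -0.7, "dz": -1.3, "ax": 0, "ay": 0, "az": 0, "gripper": 0},
  {"dx": -1, "dy": -0.7, "dz": -1.3, "ax": 0, "ay": 0, "az": 0, "gripper": 0},
  {"dx": -1, "dy": -0.7, "dz": 0, "ax": 0, "ay": 0, "az": 0, "gripper": 0},
  {"dx": 0, "dy": 0, "dz": 0, "ax": 0, "ay": 0, "az": 0, "gripper": 0},
  {"dx": 0, "dy": 0, "dz": 0, "ax": 0, "ay": 0, "az": 0, "gripper": 0},
])

```text
t: 19.5
position: [531.2, 55.9, 111.5]
orientation: [1.86, 2.175, 0.424]
ft_force: [0.0, 0.0, 0.3]
opening: 0.1
grasp_force: 0.0
```

Run:
```python
from h import *
T=templ();s=bot.read_state();f=bot.grab_frame("wrist");c=cam(f,s)
for y in (38,0,-38): prof(c,f["frame"],y);read(c,f["frame"],y,T)
plan(cur(),pose(tip(0,26,-7,22),YAW,22,-90),1)
```

```text
38 [(-35, 45), (-31, 40), (-27, 35), (-23, 255), (-19, 255), (-15, 255), (-11, 255), (-7, 249), (-3, 71), (1, 125), (5, 48), (9, 46), (13, 111), (17, 255), (21, 255), (25, 255), (29, 255), (33, 65), (37, 64), (41, 113), (45, 47), (49, 165), (53, 199), (57, 255), (61, 238), (65, 255), (69, 40), (73, 54), (77, 88)]
38 front {1: 0.59, 2: 0.8, 3: 0.94, 4: 0.63, 5: 0.84, 6: 0.8}
38 set {1: 0.64, 2: 0.46, 3: 0.6, 4: 0.95, 5: 0.66, 6: 0.59}
38 behind {1: 0.49, 2: 0.66, 3: 0.84, 4: 0.73, 5: 0.91, 6: 0.88}
0 [(-35, 45), (-31, 38), (-27, 40), (-23, 253), (-19, 255), (-15, 255), (-11, 255), (-7, 255), (-3, 77), (1, 111), (5, 47), (9, 63), (13, 244), (17, 255), (21, 255), (25, 255), (29, 255), (33, 66), (37, 65), (41, 102), (45, 43), (49, 45), (53, 214), (57, 219), (61, 228), (65, 174), (69, 40), (73, 55), (77, 80)]
0 front {1: 0.96, 2: 0.35, 3: 0.58, 4: 0.65, 5: 0.45, 6: 0.37}
0 set {1: 0.41, 2: 0.95, 3: 0.81, 4: 0.51, 5: 0.69, 6: 0.73}
0 behind {1: 0.63, 2: 0.77, 3: 0.91, 4: 0.71, 5: 0.86, 6: 0.82}
-38 [(-35, 45), (-31, 39), (-27, 39), (-23, 253), (-19, 255), (-15, 255), (-11, 255), (-7, 255), (-3, 71), (1, 85), (5, 47), (9, 41), (13, 254), (17, 255), (21, 255), (25, 255), (29, 255), (33, 63), (37, 59), (41, 66), (45, 43), (49, 135), (53, 241), (57, 255), (61, 254), (65, 255), (69, 98), (73, 51), (77, 66)]
-38 front {1: 0.4, 2: 0.74, 3: 0.83, 4: 0.66, 5: 0.85, 6: 0.88}
-38 set {1: 0.71, 2: 0.51, 3: 0.68, 4: 0.67, 5: 0.65, 6: 0.52}
-38 behind {1: 0.52, 2: 0.81, 3: 0.86, 4: 0.75, 5: 0.86, 6: 0.9}
1 x {'dx': 3.0, 'dy': -0.07, 'dz': 4.59, 'ax': 0.04, 'ay': -0.12, 'az': 0.06} | step mm 54.9 deg 0.1
```

All three wheels are clicked in and read 4 2 7. Next is the lever.

```bash
cat >> h.py <<'E'
def knob(a): 
    a=np.radians(a);return F(50+120*np.sin(a),-180,100+120*np.cos(a))
def kp(a,back,lean=15):
    R=pose((0,0,0),YAW,lean)[1];return pose(knob(a)+R[:,2]*(54-back),YAW,lean)
E
python3 - <<'E'
from h import *
np.set_printoptions(precision=1,suppress=True)
a=cur();m1=(a[0]-a[1][:,2]*100,a[1]);print(m1[0],knob(-30));m2=kp(-30,90);print(m2[0])
plan(a,m1,4);plan(m1,m2,16)
E
```

```text
[494.3  50.7 204.2] [582.2 -87.1 203.9]
[573.  -88.5 238.7]
4 x {'dx': -0.0, 'dy': 0.0, 'dz': -2.5, 'ax': 0.0, 'ay': 0.0, 'az': 0.0} | step mm 25.0 deg 0.0
16 x {'dx': -0.47, 'dy': 1.03, 'dz': -0.06, 'ax': 0.34, 'ay': -0.35, 'az': 5.62} | step mm 11.3 deg 5.6
```

Emit:
jog_arm([
  {"dx": 0, "dy": 0, "dz": -2.5, "ax": 0, "ay": 0, "az": 0, "gripper": 0},
  {"dx": 0, "dy": 0, "dz": -2.5, "ax": 0, "ay": 0, "az": 0, "gripper": 0},
  {"dx": 0, "dy": 0, "dz": -2.5, "ax": 0, "ay": 0, "az": 0, "gripper": 0.7},
  {"dx": 0, "dy": 0, "dz": -2.5, "ax": 0, "ay": 0, "az": 0, "gripper": 0.7},
  {"dx": -0.47, "dy": 1.03, "dz": -0.06, "ax": 0.34, "ay": -0.35, "az": 5.62, "gripper": 0.7},
  {"dx": -0.47, "dy": 1.03, "dz": -0.06, "ax": 0.34, "ay": -0.35, "az": 5.62, "gripper": 0.7},
  {"dx": -0.47, "dy": 1.03, "dz": -0.06, "ax": 0.34, "ay": -0.35, "az": 5.62, "gripper": 0.7},
  {"dx": -0.47, "dy": 1.03, "dz": -0.06, "ax": 0.34, "ay": -0.35, "az": 5.62, "gripper": 0.7},
  {"dx": -0.47, "dy": 1.03, "dz": -0.06, "ax": 0.34, "ay": -0.35, "az": 5.62, "gripper": 0.7},
  {"dx": -0.47, "dy": 1.03, "dz": -0.06, "ax": 0.34, "ay": -0.35, "az": 5.62, "gripper": 0.7},
  {"dx": -0.47, "dy": 1.03, "dz": -0.06, "ax": 0.34, "ay": -0.35, "az": 5.62, "gripper": 0.7},
  {"dx": 0, "dy": 0, "dz": 0, "ax": 0, "ay": 0, "az": 0, "gripper": 0.7},
])

```text
t: 20.55
position: [555.7, 7.7, 230.2]
orientation: [2.584, 1.461, 0.453]
ft_force: [-0.6, -0.0, 0.1]
opening: 59.8
grasp_force: 0.0
```

Run:
```python
from h import *
plan(cur(),kp(-30,90),10);print(bot.read_state()["joint_pos"].round(2))
```

```text
10 x {'dx': -0.43, 'dy': 0.92, 'dz': -0.05, 'ax': 0.3, 'ay': -0.32, 'az': 5.03} | step mm 10.1 deg 5.0
[ 0.73  0.34 -1.05  2.01  0.56  0.69 -1.18]
```

Emit:
jog_arm([
  {"dx": -0.43, "dy": 0.92, "dz": -0.05, "ax": 0.3, "ay": -0.32, "az": 5.03, "gripper": 0.7},
  {"dx": -0.43, "dy": 0.92, "dz": -0.05, "ax": 0.3, "ay": -0.32, "az": 5.03, "gripper": 0.7},
  {"dx": -0.43, "dy": 0.92, "dz": -0.05, "ax": 0.3, "ay": -0.32, "az": 5.03, "gripper": 0.7},
  {"dx": -0.43, "dy": 0.92, "dz": -0.05, "ax": 0.3, "ay": -0.32, "az": 5.03, "gripper": 0.7},
  {"dx": -0.43, "dy": 0.92, "dz": -0.05, "ax": 0.3, "ay": -0.32, "az": 5.03, "gripper": 0.7},
  {"dx": -0.43, "dy": 0.92, "dz": -0.05, "ax": 0.3, "ay": -0.32, "az": 5.03, "gripper": 0.7},
  {"dx": -0.43, "dy": 0.92, "dz": -0.05, "ax": 0.3, "ay": -0.32, "az": 5.03, "gripper": 0.7},
  {"dx": -0.43, "dy": 0.92, "dz": -0.05, "ax": 0.3, "ay": -0.32, "az": 5.03, "gripper": 0.7},
  {"dx": -0.43, "dy": 0.92, "dz": -0.05, "ax": 0.3, "ay": -0.32, "az": 5.03, "gripper": 0.7},
  {"dx": -0.43, "dy": 0.92, "dz": -0.05, "ax": 0.3, "ay": -0.32, "az": 5.03, "gripper": 0.7},
  {"dx": 0, "dy": 0, "dz": 0, "ax": 0, "ay": 0, "az": 0, "gripper": 0.7},
  {"dx": 0, "dy": 0, "dz": 0, "ax": 0, "ay": 0, "az": 0, "gripper": 0.7},
])

```text
t: 21.55
position: [571.8, -87.8, 238.1]
orientation: [-3.087, -0.255, -0.406]
ft_force: [-0.1, 1.2, 0.5]
opening: 59.7
grasp_force: 0.0
```

```bash
cat >> h.py <<'E'
def knobpx(fr,p,r=35):
    """dark round blob near p -> centre of its min circle"""
    x0,y0=[max(0,int(v-r)) for v in p];m=(fr[y0:y0+2*r,x0:x0+2*r].max(2)<45).astype(np.uint8)
    m=cv2.morphologyEx(m,cv2.MORPH_OPEN,np.ones((5,5)));n,l,st,ce=cv2.connectedComponentsWithStats(m)
    i=1+st[1:,4].argmax();return ce[i]+[x0,y0],st[i]
E
python3 - <<'E'
from h import *
np.set_printoptions(precision=1,suppress=True)
plan(cur(),kp(-30,90),1)
s=bot.read_state();f=bot.grab_frame("wrist");c=cam(f,s);p=proj(c,knob(-30));print(p,knobpx(f["frame"],p))
S,G=pickle.load(open("v1.pkl","rb"));C=cam(G,S);q=knobpx(G["frame"],proj(C,knob(-30)))[0]
K=tri([ray(c,knobpx(f["frame"],p)[0]),ray(C,q)]);print("knob tri",K,knob(-30))
E
```

```text
1 x {'dx': 0.11, 'dy': 0.1, 'dz': -0.03, 'ax': 0.07, 'ay': 0.03, 'az': 0.56} | step mm 1.5 deg 0.6
[263.2 205.1] (array([263. , 202.9]), array([  12,    7,   47,   51, 1683], dtype=int32))
knob tri [583.4 -87.  200.9] [582.2 -87.1 203.9]
```

Emit:
jog_arm([
  {"dx": 0.15, "dy": 0.1, "dz": 2, "ax": 0, "ay": 0, "az": 0.5, "gripper": 0.7},
  {"dx": 0, "dy": 0, "dz": 2, "ax": 0, "ay": 0, "az": 0, "gripper": 0.7},
  {"dx": 0, "dy": 0, "dz": 2, "ax": 0, "ay": 0, "az": 0, "gripper": 0.7},
  {"dx": 0, "dy": 0, "dz": 1.5, "ax": 0, "ay": 0, "az": 0, "gripper": 0.7},
  {"dx": 0, "dy": 0, "dz": 1.5, "ax": 0, "ay": 0, "az": 0, "gripper": 0.7},
  {"dx": 0, "dy": 0, "dz": 0, "ax": 0, "ay": 0, "az": 0, "gripper": 0.7},
])

```text
t: 22.1
position: [595.7, -83.9, 149.4]
orientation: [-3.086, -0.242, -0.402]
ft_force: [-0.9, 0.5, 0.0]
opening: 59.5
grasp_force: 0.0
```

Emit:
jog_arm([
  {"dx": 0, "dy": 0, "dz": 0, "ax": 0, "ay": 0, "az": 0, "gripper": 0.25},
  {"dx": 0, "dy": 0, "dz": 0, "ax": 0, "ay": 0, "az": 0, "gripper": 0.25},
  {"dx": 0, "dy": 0, "dz": 0, "ax": 0, "ay": 0, "az": 0, "gripper": 0.25},
  {"dx": 0, "dy": 0, "dz": 0, "ax": 0, "ay": 0, "az": 0, "gripper": 0.25},
], newtons=40)

```text
t: 22.43
position: [596.7, -85.0, 153.1]
orientation: [-3.087, -0.237, -0.408]
ft_force: [-4.0, 3.9, 5.4]
opening: 29.7
grasp_force: 39.1
```

Run:
```python
from h import *
np.set_printoptions(precision=2,suppress=True)
a=cur();plan(a,kp(-30,0),1)
R=a[1]
for d in(-25,-20,-15,-10,-5,0,5,10,12): print(d,(R.T@(knob(d)-knob(-30)))/10)
```

```text
1 x {'dx': -0.1, 'dy': -0.02, 'dz': 0.12, 'ax': 0.08, 'ay': -0.06, 'az': -0.1} | step mm 1.6 deg 0.1
-25 [ 1.02 -0.   -0.23]
-20 [ 2.06 -0.   -0.36]
-15 [ 3.11 -0.   -0.41]
-10 [ 4.15 -0.01 -0.36]
-5 [ 5.19 -0.01 -0.22]
0 [ 6.21 -0.01  0.01]
5 [ 7.21 -0.01  0.32]
10 [ 8.18 -0.02  0.72]
12 [ 8.55 -0.02  0.91]
```

Emit:
jog_arm([
  {"dx": 0.5, "dy": 0, "dz": -0.13, "ax": 0, "ay": 0, "az": 0, "gripper": 0.25},
  {"dx": 0.52, "dy": 0, "dz": -0.1, "ax": 0, "ay": 0, "az": 0, "gripper": 0.25},
  {"dx": 0.52, "dy": 0, "dz": -0.08, "ax": 0, "ay": 0, "az": 0, "gripper": 0.25},
  {"dx": 0.52, "dy": 0, "dz": -0.05, "ax": 0, "ay": 0, "az": 0, "gripper": 0.25},
  {"dx": 0.52, "dy": 0, "dz": -0.03, "ax": 0, "ay": 0, "az": 0, "gripper": 0.25},
  {"dx": 0.52, "dy": 0, "dz": -0.02, "ax": 0, "ay": 0, "az": 0, "gripper": 0.25},
  {"dx": 0.52, "dy": 0, "dz": 0.02, "ax": 0, "ay": 0, "az": 0, "gripper": 0.25},
  {"dx": 0.52, "dy": 0, "dz": 0.03, "ax": 0, "ay": 0, "az": 0, "gripper": 0.25},
])

```text
t: 23.1
position: [635.3, -78.9, 167.0]
orientation: [-3.086, -0.237, -0.407]
ft_force: [-0.1, 3.9, -0.5]
opening: 29.8
grasp_force: 39.9
```

Emit:
jog_arm([
  {"dx": 0.52, "dy": 0, "dz": 0.05, "ax": 0, "ay": 0, "az": 0, "gripper": 0.25},
  {"dx": 0.52, "dy": 0, "dz": 0.09, "ax": 0, "ay": 0, "az": 0, "gripper": 0.25},
  {"dx": 0.51, "dy": 0, "dz": 0.11, "ax": 0, "ay": 0, "az": 0, "gripper": 0.25},
  {"dx": 0.51, "dy": 0, "dz": 0.12, "ax": 0, "ay": 0, "az": 0, "gripper": 0.25},
  {"dx": 0.5, "dy": 0, "dz": 0.15, "ax": 0, "ay": 0, "az": 0, "gripper": 0.25},
  {"dx": 0.5, "dy": 0, "dz": 0.16, "ax": 0, "ay": 0, "az": 0, "gripper": 0.25},
  {"dx": 0.49, "dy": 0, "dz": 0.19, "ax": 0, "ay": 0, "az": 0, "gripper": 0.25},
  {"dx": 0.48, "dy": 0, "dz": 0.21, "ax": 0, "ay": 0, "az": 0, "gripper": 0.25},
  {"dx": 0, "dy": 0, "dz": 0, "ax": 0, "ay": 0, "az": 0, "gripper": 0.25},
  {"dx": 0, "dy": 0, "dz": 0, "ax": 0, "ay": 0, "az": 0, "gripper": 0.25},
])

```text
t: 23.93
position: [677.5, -72.3, 167.6]
orientation: [-3.085, -0.237, -0.41]
ft_force: [0.1, 4.7, 5.8]
opening: 28.3
grasp_force: 38.9
```

Run:
```python
from h import *
plan(cur(),kp(10,0),1);print(bot.read_state()["ft_force"])
```

```text
1 x {'dx': -0.2, 'dy': -0.01, 'dz': 0.11, 'ax': 0.04, 'ay': -0.15, 'az': -0.09} | step mm 2.3 deg 0.2
[0.12290579 4.72141741 5.78227644]
```

Emit:
jog_arm([
  {"dx": -0.1, "dy": 0, "dz": 0, "ax": 0, "ay": 0, "az": 0, "gripper": 0.25},
  {"dx": 0, "dy": 0, "dz": 0, "ax": 0, "ay": 0, "az": 0, "gripper": 0.7},
  {"dx": 0, "dy": 0, "dz": 0, "ax": 0, "ay": 0, "az": 0, "gripper": 0.7},
  {"dx": 0, "dy": 0, "dz": 0, "ax": 0, "ay": 0, "az": 0, "gripper": 0.7},
  {"dx": 0, "dy": 0, "dz": -1.5, "ax": 0, "ay": 0, "az": 0, "gripper": 0.7},
  {"dx": 0, "dy": 0, "dz": -2, "ax": 0, "ay": 0, "az": 0, "gripper": 0.7},
  {"dx": 0, "dy": 0, "dz": -2.5, "ax": 0, "ay": 0, "az": 0, "gripper": 0.7},
  {"dx": 0, "dy": 0, "dz": -2.5, "ax": 0, "ay": 0, "az": 0, "gripper": 0.7},
  {"dx": 0, "dy": 0, "dz": -2.5, "ax": 0, "ay": 0, "az": 0, "gripper": 0.7},
  {"dx": 0, "dy": 0, "dz": -2.5, "ax": 0, "ay": 0, "az": 0, "gripper": 0.7},
  {"dx": 0, "dy": 0, "dz": 0, "ax": 0, "ay": 0, "az": 0, "gripper": 0.7},
  {"dx": 0, "dy": 0, "dz": 0, "ax": 0, "ay": 0, "az": 0, "gripper": 0.7},
])

```text
t: 24.93
position: [640.9, -79.1, 298.4]
orientation: [-3.088, -0.235, -0.41]
ft_force: [-0.4, -0.9, -0.2]
opening: 60.2
grasp_force: 0.0
```

Run:
```python
from h import *
np.set_printoptions(precision=1,suppress=True)
s=bot.read_state();f=bot.grab_frame("wrist");c=cam(f,s);p=proj(c,knob(10));print(s["t"],s["ft_force"],"expected",p,proj(c,knob(5)),"seen",knobpx(f["frame"],p))
g=bot.grab_frame("scene");C=cam(g);q=proj(C,knob(10));print("scene",q,proj(C,knob(0)),knobpx(g["frame"],q,12))
K=tri([ray(c,knobpx(f["frame"],p)[0]),ray(C,knobpx(g["frame"],q,12)[0])]);print(K,knob(10))
T=templ()
for y in(38,0,-38): prof(c,f["frame"],y)
```

```text
24.9333 [-0.4 -0.9 -0.2] expected [260.  188.7] [260.1 201.9] seen (array([259.7, 187.4]), array([  16,   16,   39,   38, 1084], dtype=int32))
scene [286.9 222.8] [279.  220.5] (array([285.7, 225.4]), array([ 8, 12,  9,  8, 61], dtype=int32))
[661.4 -74.8 208.2] [662.1 -74.6 218.2]
38 [(-35, 237), (-31, 209), (-27, 32), (-23, 229), (-19, 241), (-15, 207), (-11, 232), (-7, 162), (-3, 26), (1, 35), (5, 40), (9, 32), (13, 180), (17, 242), (21, 206), (25, 235), (29, 48), (33, 25), (37, 26), (41, 50), (45, 39), (49, 35), (53, 35), (57, 154), (61, 89), (65, 89), (69, 89), (73, 32), (77, 32)]
0 [(-35, 240), (-31, 177), (-27, 33), (-23, 236), (-19, 233), (-15, 248), (-11, 228), (-7, 146), (-3, 25), (1, 46), (5, 52), (9, 31), (13, 242), (17, 228), (21, 226), (25, 210), (29, 124), (33, 23), (37, 28), (41, 33), (45, 77), (49, 54), (53, 33), (57, 93), (61, 78), (65, 57), (69, 57), (73, 57), (77, 57)]
-38 [(-35, 242), (-31, 180), (-27, 32), (-23, 228), (-19, 241), (-15, 228), (-11, 243), (-7, 84), (-3, 31), (1, 30), (5, 41), (9, 30), (13, 149), (17, 160), (21, 132), (25, 137), (29, 71), (33, 25), (37, 27), (41, 32), (45, 30), (49, 25), (53, 23), (57, 67), (61, 49), (65, 45), (69, 30), (73, 30), (77, 30)]
```

```bash
python3 -c "
from cell import bot
print(bot.sign_off())"
```

```text
the job is handed in; nothing more can be done
None
```

The wheels are clicked on 427, the lever is in the slow-feed notch by the last camera check, and the gripper is open and clear. I handed the job in at about 25 s; the wrist peaked at 62 N, when a fingertip pressed on the left wheel's drum.

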